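# Set and lock the sample carousel's dial cover

## Robot

A 6-joint arm with a two-finger parallel gripper is mounted at the origin on the work surface. World frame = base frame: x ahead of the robot, y to its left, z up, the work surface at z = 0. Lengths are in mm, angles in rad, forces in N, time in s.
With the tool pointing down it reaches from about 300 to 950 mm from the base axis. Payload 3.1 kg.
Tool frame: the origin (TCP) lies midway between the tips of the shut fingers; the grasp point (between the pads) lies 19 mm behind it (manip.pinch_z is the distance from the TCP to the grasp point, in mm); y points along the fingers, z is the direction in which the jaws open and shut, and the axes are right-handed (so a half turn about y gives the same grasp; the last joint's range is limited). The gripper opens to 85 mm and grips with 20 to 120 N. Pads are 22 mm wide; open, the fingers measure 114 mm over their backs; the gripper's body (76 mm by 85 mm) begins 54 mm behind the grasp point. The pads swing forward as they close: fully open they stand 13 mm farther back than shut.
Start: joints at [-1.176, 0.308, 1.634, -0, 1.2, -0.07], TCP at [280.128, -558.713, 231.272] pointing down, gripper open.
Joint ranges: [-3.06, 3.06], [-0.79, 1.96], [0.05, 2.63], [-1.19, 4.34], [0.05, 2.64], [-2.94, 2.94]. Speed limits (rad/s): [2.79, 2.79, 3.14, 3.14, 3.14, 3.14].

## Interface

Orientations are given as a rotation vector (axis times angle).
In Python, from bench import manip, viewer gives the robot as it stands. The module is installed in compiled form; this text tells all that it offers.
- The arm moves only by the shell command python3 -m pendant 'ROWS'. ROWS is JSON, a list of rows, each a list of 7 numbers: the shift along the tool's x, y, z in cm, then the turn, a rotation vector about the tool's x, y, z in degrees, then the opening, from -1 (shut) to 1 (fully open). In form: [[dx, dy, dz, ax, ay, az, claw], ...]. A call has 1 to 8 rows; each row shifts and turns the pose as measured when the row begins, along the tool's axes as they then stand; what a row does not reach is not made up. A row lasts 1/8 s, in which the tool goes at most 62.5 mm and 10.7 degrees, less where a joint would pass 70% of its speed; a pose out of reach is approached as far as the arm can. A call with a gripper value outside its range is refused whole. The fingers move at their own pace and stop on an object; the grip force is fixed at half the most. Time passes only in rows, so rows that do not move let the fingers close. It gives the time, the measured TCP pose, the force and the opening at its end, in the units of the state.
- manip.observe(): the state, without advancing time (a new reading comes with each control period).
- viewer.read_camera(name): name is "scene" or "top" or "wrist"; returns the picture (400x640x3 uint8, red, green, blue); there is no depth.
- viewer.camera_model(name): a dict with "camera_matrix" (3x3 intrinsics, pixels), "R" (3x3) and "t" (3): a world point X has camera coordinates R X + t; the wrist camera has in their place "mount" (4x4, takes a point from camera to tool coordinates, whose origin is the TCP and whose axes are the tool frame's). Camera axes: x right, y down, z forward; pixel columns grow to the right and rows downward; lengths in mm; the calibration is good to about 2 mm. A picture is of the moment at which its call begins: read the wrist's pose just before it. camera_model takes no time and is no camera call.
- manip.sign_off(): hands the job in, once; it reports no verdict.
The state is a dict: "time": time; "joint_positions": joint angles; "joint_velocities": joint speeds; "joint_efforts": joint torques, N m; "tcp_pos": TCP position; "tcp_rot": TCP orientation; "contact_force": force on the tool from outside, world axes, zero at the start; "moment": the same for the moment, N m; "gripper_width": opening from 0.0 (shut) to 1.0 (fully open).
Only numpy, scipy, OpenCV 4.12 (cv2) and the standard library are available. Lean on these libraries where they do the work, as an engineer would, in place of code of your own. Each camera call takes 0.05 s, during which the arm holds its last target.

## Task

On the sample carousel, turn the clear dial cover until its opening stands over the round jar. Then slide the big open-ended spanner onto the square hub under the locknut, with its handle resting beside the stop post, let it go so that it holds the dial there, and turn the hexagonal locknut clockwise until it stops. Finally take the spanner off and lay it flat with its grip on the rubber mat; the opening must still be over the jar, and leave the other things on the bench where they are.

Things in the scene. Friction and masses are not known exactly. Their poses are not given: they have to be found in the camera images.
- stand_hub (a point): Sample carousel, fixed: white round base, 196 mm across, 26 mm high, four compartments at its diagonals (45, 135, 225, 315 deg in this frame, 65 mm from the axis). This point: on the turning axis at the upper face of the clear dial cover, 84 mm above the bench; z up, x towards the far side from the stop post's arm. Square steel hub, 40 mm across flats, stands 0 to 20 mm above this point
- stand_post (a point): middle of the upright steel stop post, 12 mm thick, at x -170, y +19 mm of stand_hub, reaching 35 mm above the cover. Beside it, across x -160 to -180, y -22 to +34 mm, is a ledge 0.5 mm below the cover's upper face. In use the spanner lies flat on cover and ledge, handle along -x of stand_hub at y = 0, and the post stops the handle 2 mm from there as the dial tries to turn clockwise from above
- dial (a joint): Turn of the clear dial cover (rad), growing counter-clockwise seen from above. At 0 the opening points along the +x of stand_hub; it is over a compartment at +-0.785 and +-2.356. Turns freely more than a full turn either way and stays where left (friction 0.12 N m)
- dial_opening (a point): middle of the cover's opening, 65 mm from the axis, at the cover's upper face. The cover is a clear disc 190 mm across and 6 mm thick; the opening is a 70 deg sector cut in from its rim to 40 mm from the axis. With the opening over a compartment the square hub has its flats parallel to x and y of stand_hub
- dial_knob (a point): middle of the upright black round knob on the cover, opposite the opening, 80 mm from the axis: 18 mm thick (24 mm at its foot), from 0 to 48 mm above the cover; this point is 27 mm above the cover. It can be pinched from above and led round the axis
- nut (a joint): Turn of the dark hexagonal locknut relative to the dial (rad), growing as it is turned clockwise seen from above: starts loose at 0 to 0.25, comes to a hard stop, tight, at 1.2. The nut sits on the dial's own stem: its friction (0.30 N m) is more than the dial's, so while the dial is not held the two turn together
- nut_grip (a point): middle of the locknut on the axis, 36 mm above the cover. Hexagon 50 mm across flats, from 22 to 50 mm above the cover (stem end at 58 mm); x points out of one of its flats, other flats every 60 deg
- jar_center (a point): middle of the small round glass jar with a white lid, 42 mm across, 58 mm high, standing in one of the four compartments (floor 8 mm above the bench) under the cover. The other three compartments hold square white cases, 34 x 34 x 54 mm
- spanner_grip (a point): middle (half-way up) of the black grip of the big open-ended steel spanner, 0.3 kg, 198 mm long. Grip 56 mm long along x, 22 mm wide in y, 28 mm high, flush with the underside. The spanner is 12 mm thick elsewhere; x points from the grip to the jaw, z up. Jaw centre 95 mm away along +x; the handle's plain end is 85 mm away along -x, bar 22 mm wide
- spanner_jaw (a point): centre of the spanner's jaw, 6 mm above its underside. Gap 42 mm, open towards +x; prongs 13 mm wide with rounded tips reach 18.5 mm beyond this point, throat 21.5 mm behind it, outer width 68 mm. It goes on the hub sideways, along x: the nut above is wider than the hub
- mat: black rubber mat, fixed, 250 (x) x 130 (y) x 3 mm, origin at the centre of its underside; the spanner lies on it at the start, along its x
- dishes: bystander: stack of three flat round clear dishes, 90 mm across, 41 mm high. Origin at its underside
- beaker: bystander: glass beaker, 72 mm across, 95 mm high. Origin at its underside
- bottle: bystander: amber bottle with white cap, 68 mm across, 160 mm high. Origin at its underside
- slidebox: bystander: flat grey slide box with black lid, 92 x 172 x 38 mm. Origin at its underside
- tuberack: bystander: white rack with capped glass tubes, 75 x 200 x 95 mm. Origin at its underside
- smallspanner: bystander: small spanner, 140 mm long, NOT the one for this job
- lenscase: bystander: black upright cylinder, 52 mm across, 55 mm high. Origin at its underside
Not all that is in view belongs to the job. Of the things shaped like the part that bears spanner_grip, the bare steel one is meant.

How it is judged:
By the outcome, as a careful person would: the job done as asked, in the order asked, and still so for the second after the job is handed in, with the robot touching nothing.
It also fails if it takes over 72 s, if anything falls off the work surface, if the arm or the gripper's body presses on something with over 40 N, if the wrist force passes 120 N, or if a joint passes its speed limit or range.

## Working session

There is one attempt and no reset: what is moved stays moved. The work goes in short steps, Python scripts to look and compute and a shell command to move; the robot and the scene stay as the last step left them, time stands still between calls to the robot, and variables do not carry over. Pictures are saved under pics/ and viewed, and the job is handed in when it is done.

```bash
ls; mkdir -p pics; python3 - <<'E'
from bench import manip, viewer
import cv2, numpy as np
s=manip.observe(); print(s)
for n in ["scene","top","wrist"]:
    im=viewer.read_camera(n); cv2.imwrite(f"pics/{n}0.png",im[:,:,::-1])
    m=viewer.camera_model(n); print(n,{k:np.round(v,3).tolist() for k,v in m.items()})
print(manip.pinch_z)
E
```

```text
pics
{'time': 0.0, 'joint_positions': array([-1.17569470e+00,  3.09014271e-01,  1.63520689e+00,  8.03089324e-06,
        1.19966306e+00, -6.96913129e-02]), 'joint_velocities': array([ 0.0004354 , -0.00101243, -0.00100977, -0.00045578,  0.00080556,
       -0.0010737 ]), 'joint_efforts': array([ 4.24700884e-04, -4.15251839e+01, -2.76664460e+01, -1.77803140e-04,
        1.00799344e-02,  1.39482879e-05]), 'tcp_pos': array([ 279.81440342, -557.94571632,  230.03159447]), 'tcp_rot': array([-0.46493924,  1.96522673, -1.96066284]), 'contact_force': array([0.38482922, 0.71186692, 0.06976251]), 'moment': array([-0.03598951,  0.00106703, -0.02595573]), 'gripper_width': 0.9981485526769632}
scene {'camera_matrix': [[365.357, 0.0, 326.308], [0.0, 365.357, 195.119], [0.0, 0.0, 1.0]], 'R': [[-0.224, 0.974, -0.011], [0.744, 0.164, -0.648], [-0.63, -0.154, -0.761]], 't': [179.475, -303.971, 1434.019]}
top {'camera_matrix': [[397.651, 0.0, 320.472], [0.0, 397.651, 202.371], [0.0, 0.0, 1.0]], 'R': [[-0.023, -1.0, 0.008], [-0.996, 0.022, -0.081], [0.081, -0.01, -0.997]], 't': [-52.91, 548.833, 1332.853]}
wrist {'camera_matrix': [[326.877, 0.0, 318.735], [0.0, 326.877, 199.179], [0.0, 0.0, 1.0]], 'mount': [[0.0, 0.958, 0.286, -71.679], [-0.0, -0.286, 0.958, -143.692], [1.0, -0.001, 0.0, -0.981], [0.0, 0.0, 0.0, 1.0]]}
18.700000000000003
```

View pics/scene0.png

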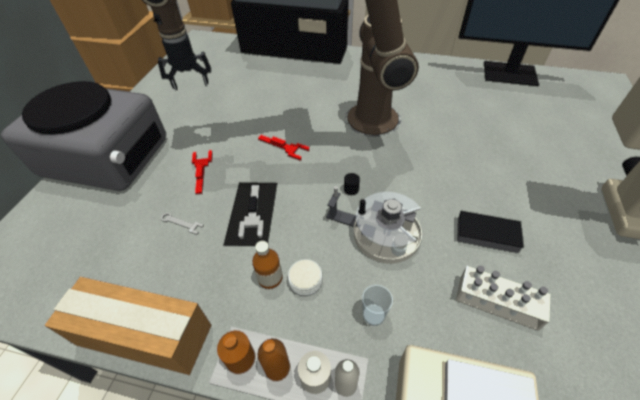

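View pics/top0.png

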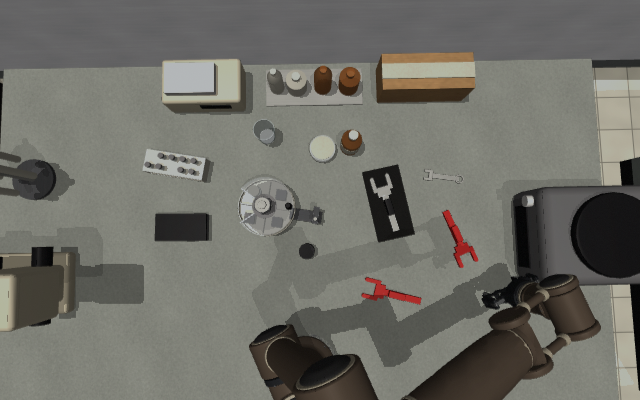

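View pics/wrist0.png

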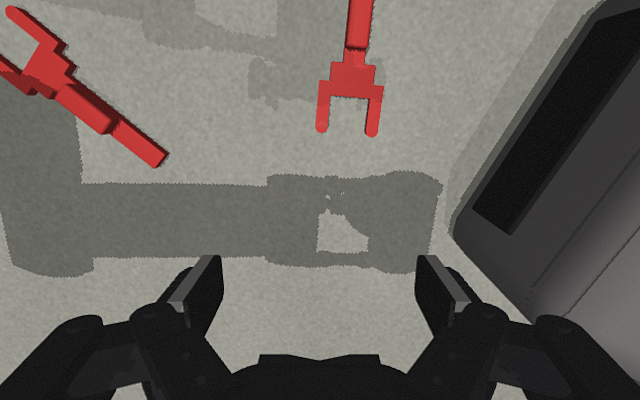

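The red tools are decoys. The steel spanner lies on the black mat at about (388,202) in top, and the carousel is at (267,207). I'll write helpers and look closer.

```bash
cat > h.py <<'E'
from bench import manip, viewer
import cv2, numpy as np
from scipy.spatial.transform import Rotation as Rn
from scipy.optimize import least_squares
def cam(n,s=None):
    m=viewer.camera_model(n); K=np.array(m['camera_matrix'])
    if n!='wrist': return K,np.array(m['R']),np.array(m['t'])
    s=s or manip.observe()
    M=np.array(m['mount']); T=np.eye(4); T[:3,:3]=Rn.from_rotvec(s['tcp_rot']).as_matrix(); T[:3,3]=s['tcp_pos']
    W=np.linalg.inv(T@M); return K,W[:3,:3],W[:3,3]
def proj(c,X):
    K,R,t=c; p=K@(R@np.asarray(X,float)+t); return p[:2]/p[2]
def onz(c,uv,z):
    K,R,t=c; d=R.T@np.linalg.inv(K)@np.array([uv[0],uv[1],1.]); o=-R.T@t
    return o+d*(z-o[2])/d[2]
def tri(obs): # list of (cam,uv)
    A=[];b=[]
    for c,uv in obs:
        K,R,t=c; d=R.T@np.linalg.inv(K)@np.array([uv[0],uv[1],1.]); d/=np.linalg.norm(d); o=-R.T@t
        P=np.eye(3)-np.outer(d,d); A.append(P); b.append(P@o)
    X=np.linalg.lstsq(np.vstack(A),np.hstack(b),rcond=None)[0]
    return X,[np.round(proj(c,X)-uv,1) for c,uv in obs]
def shot(n,name,crop=None,sc=1):
    s=manip.observe(); im=viewer.read_camera(n); cv2.imwrite(f'pics/{name}_full.png',im[:,:,::-1])
    if crop: x0,y0,x1,y1=crop; im=im[y0:y1,x0:x1]
    im=cv2.resize(im,None,fx=sc,fy=sc,interpolation=cv2.INTER_CUBIC)
    cv2.imwrite(f'pics/{name}.png',im[:,:,::-1]); return s
def rows(dpos,R_target=None,s=None):
    "world shift -> tool cm, plus rotvec deg to target"
    s=s or manip.observe(); R=Rn.from_rotvec(s['tcp_rot'])
    d=R.inv().apply(dpos)/10; r=np.zeros(3)
    if R_target is not None: r=np.degrees((R.inv()*R_target).as_rotvec())
    return np.round(d,2),np.round(r,1)
def goto(p,R_target=None,s=None):
    s=s or manip.observe(); return rows(np.asarray(p)-s['tcp_pos'],R_target,s)
def st():
    s=manip.observe(); R=Rn.from_rotvec(s['tcp_rot']).as_matrix()
    print('t',round(s['time'],2),'tcp',np.round(s['tcp_pos'],1),'\nR',np.round(R,3).tolist(),'F',np.round(s['contact_force'],1),'M',np.round(s['moment'],2),'w',round(s['gripper_width'],3),'q',np.round(s['joint_positions'],2)); return s
def down(phi): # jaw axis (tool z) at world angle phi deg, tool y down
    p=np.radians(phi); z=np.array([np.cos(p),np.sin(p),0]); y=np.array([0,0,-1.]); return Rn.from_matrix(np.column_stack([np.cross(y,z),y,z]))
E
python3 - <<'E'
from h import *
import cv2
a=cv2.imread('pics/top0.png'); b=cv2.imread('pics/scene0.png')
cv2.imwrite('pics/t0a.png',cv2.resize(a[160:260,225:425],None,fx=4,fy=4,interpolation=cv2.INTER_CUBIC))
cv2.imwrite('pics/s0a.png',cv2.resize(b[160:270,220:440],None,fx=3.6,fy=3.6,interpolation=cv2.INTER_CUBIC))
st()
E
```

```text
t 0.15 tcp [ 279.9 -558.1  230.3] 
R [[-0.894, -0.001, 0.448], [-0.448, 0.002, -0.894], [-0.0, -1.0, -0.002]] F [-0.1  0.2  0.6] M [-0.02  0.01  0.03] w 0.998 q [-1.18  0.31  1.63 -0.    1.2  -0.07]
```

View pics/t0a.png

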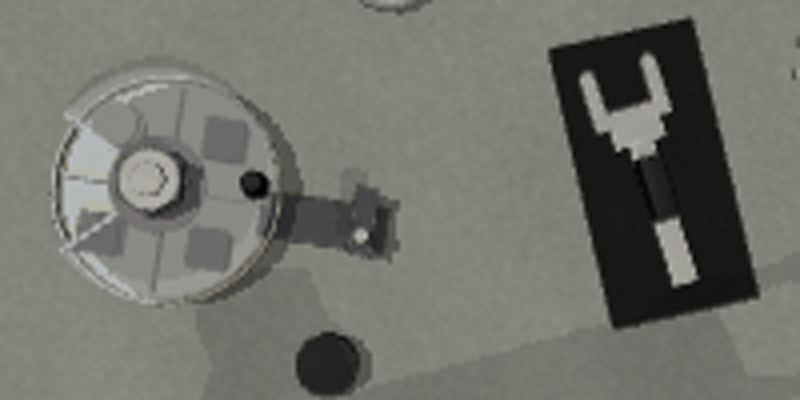

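View pics/s0a.png

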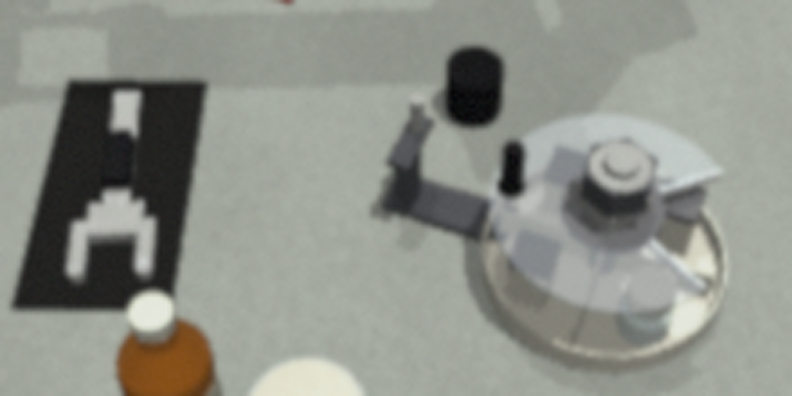

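Top crop: nut top at about (148,178), knob (255,184), post top (361,236), jar upper left at (125,125), opening facing left. The spanner is on the mat with its jaw up and left.

```bash
python3 - <<'E'
from h import *
ct=cam('top'); cs=cam('scene')
T=lambda x,y:(225+(x+.5)/4-.5,160+(y+.5)/4-.5)
S=lambda x,y:(220+(x+.5)/3.6-.5,160+(y+.5)/3.6-.5)
for n,a,b in [('stemtop',(148,178),(622,160)),('post',(361,236),(418,103)),('knobtop',(255,182),(514,147)),
 ('barend',(684,282),(127,92)),('tipL',(587,73),(74,278)),('tipR',(648,58),(144,276)),('gripmid',(656,188),(119,156)),
 ('matTL',(550,47),(14,306)),('matBR',(758,296),(206,83)),('matTR',(692,18),(174,308)),('matBL',(612,327),(70,82))]:
    X,r=tri([(ct,T(*a)),(cs,S(*b))]); print(n,np.round(X,1),r)
print('jar', [np.round(onz(ct,T(125,122),z),1) for z in (58,66)], np.round(onz(cs,S(648,315),66),1))
E
```

```text
stemtop [536.5 119.9 139.9] [array([-0.4,  0. ]), array([-0.4, -0. ])]
post [488.7 -44.1 110.9] [array([-0.4,  0.1]), array([-0.5, -0. ])]
knobtop [532.2  38.5 128.7] [array([-0.6,  0.1]), array([-0.7, -0. ])]
barend [ 447.3 -320.    13.3] [array([-0.,  0.]), array([-0., -0.])]
tipL [ 639.5 -267.3   11.1] [array([ 6.8, -3. ]), array([ 9. , -0.3])]
tipR [ 633.8 -268.7    8.1] [array([-8.1,  2.5]), array([-10. ,  -0.9])]
gripmid [ 527.5 -296.6   23.8] [array([-0.2,  0.1]), array([-0.2, -0. ])]
matTL [ 676.1 -261.    37.8] [array([15. , -8.3]), array([21.5, -2.4])]
matBR [ 423.2 -317.9   17.4] [array([-18.6,   3.6]), array([-19. ,  -3.5])]
matTR [ 661.3 -269.6   17. ] [array([-18.8,   4.2]), array([-22.6,  -3.8])]
matBL [ 436.5 -310.8   24.7] [array([16.1, -8. ]), array([19.1, -1.5])]
jar [array([590.2, 148.6,  58. ]), array([589.3, 147.4,  66. ])] [617.3 158.5  66. ]
```

```bash
cat >> h.py <<'E'
def plan(p,R_target=None,n=8,s=None):
    "print n equal steps (tool frame) from measured pose to target"
    s=s or manip.observe(); R=Rn.from_rotvec(s['tcp_rot']); D=(np.asarray(p,float)-s['tcp_pos'])/n
    rv=np.zeros(3) if R_target is None else (R.inv()*R_target).as_rotvec()/n
    for i in range(n):
        print(np.round(R.inv().apply(D)/10,2).tolist(), np.round(np.degrees(rv),1).tolist()); R=R*Rn.from_rotvec(rv)
E
python3 - <<'E'
from h import *
plan([530,60,250],down(-3),13)
ct=cam('top')
for n,uv,z in [('bottle',(351,136),160),('dishes',(322,149),41),('lens',(307,251),55),('beaker',(264,130),95)]: print(n,np.round(onz(ct,uv,z)))
E
```

```text
[-3.85, -0.14, -3.39] [0.0, -4.6, -0.0]
[-4.11, -0.15, -3.07] [0.0, -4.6, -0.0]
[-4.35, -0.15, -2.72] [0.0, -4.6, -0.0]
[-4.55, -0.15, -2.36] [0.0, -4.6, -0.0]
[-4.73, -0.15, -1.98] [0.0, -4.6, -0.0]
[-4.87, -0.15, -1.6] [0.0, -4.6, -0.0]
[-4.99, -0.15, -1.2] [0.0, -4.6, -0.0]
[-5.07, -0.15, -0.79] [0.0, -4.6, -0.0]
[-5.12, -0.15, -0.37] [0.0, -4.6, -0.0]
[-5.13, -0.15, 0.04] [0.0, -4.6, -0.0]
[-5.11, -0.15, 0.46] [0.0, -4.6, -0.0]
[-5.06, -0.15, 0.87] [0.0, -4.6, -0.0]
[-4.97, -0.15, 1.27] [0.0, -4.6, -0.0]
bottle [ 741. -164.  160.]
dishes [728. -75.  41.]
lens [385. -17.  55.]
beaker [783. 115.  95.]
```

```bash
python3 -m pendant '[[-3.9,-0.2,-3.4,0,-4.6,0,1],[-4.1,-0.2,-3.1,0,-4.6,0,1],[-4.4,-0.2,-2.7,0,-4.6,0,1],[-4.6,-0.2,-2.4,0,-4.6,0,1],[-4.7,-0.2,-2.0,0,-4.6,0,1],[-4.9,-0.2,-1.6,0,-4.6,0,1],[-5.0,-0.2,-1.2,0,-4.6,0,1],[-5.1,-0.2,-0.8,0,-4.6,0,1]]'
python3 -c "
from h import *
st(); plan([530,60,250],down(-3),6)"
```

```text
time: 1.15
tcp_pos: [434.7, -166.3, 244.7]
tcp_rot: [-0.96, 1.536, -1.53]
contact_force: [1.2, -0.2, -0.2]
gripper_width: 0.999
t 1.15 tcp [ 434.7 -166.3  244.7] 
R [[-0.436, -0.001, 0.9], [-0.9, 0.003, -0.436], [-0.003, -1.0, -0.002]] F [ 1.2 -0.2 -0.2] M [-0.04 -0.08 -0.01] w 0.999 q [-0.46 -0.02  1.98  0.    1.18 -0.01]
[-4.09, -0.08, -0.21] [0.0, -3.8, -0.0]
[-4.09, -0.08, 0.06] [0.0, -3.8, -0.0]
[-4.08, -0.08, 0.33] [0.0, -3.8, -0.0]
[-4.05, -0.08, 0.6] [0.0, -3.8, -0.0]
[-4.0, -0.08, 0.87] [0.0, -3.8, -0.0]
[-3.93, -0.09, 1.13] [0.0, -3.8, -0.0]
```

Rows are tracked well.

```bash
python3 -m pendant '[[-4.1,-0.1,-0.2,0,-3.8,0,1],[-4.1,-0.1,0.1,0,-3.8,0,1],[-4.1,-0.1,0.3,0,-3.8,0,1],[-4.1,-0.1,0.6,0,-3.8,0,1],[-4.0,-0.1,0.9,0,-3.8,0,1],[-3.9,-0.1,1.1,0,-3.8,0,1],[0,0,0,0,0,0,1]]'
python3 -c "
from h import *
st(); shot('wrist','w1')"
```

```text
time: 2.02
tcp_pos: [530.6, 72.5, 250.5]
tcp_rot: [-1.192, 1.236, -1.231]
contact_force: [-0.1, -0.8, -0.3]
gripper_width: 0.999
t 2.02 tcp [530.6  72.5 250.5] 
R [[-0.033, -0.001, 0.999], [-0.999, 0.003, -0.033], [-0.003, -1.0, -0.001]] F [-0.1 -0.8 -0.3] M [-0.03 -0.    0.06] w 0.999 q [0.05 0.12 1.82 0.   1.2  0.08]
```

View pics/w1.png

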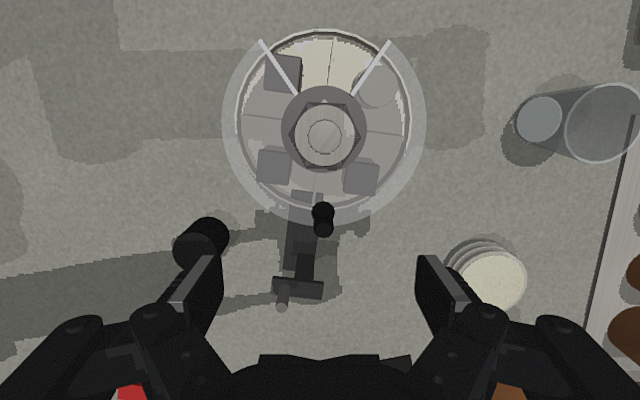

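```bash
python3 -c "
import cv2
a=cv2.imread('pics/w1.png'); cv2.imwrite('pics/w1z.png',cv2.resize(a[20:220,210:440],None,fx=3,fy=3,interpolation=cv2.INTER_CUBIC))
cv2.imwrite('pics/w1y.png',cv2.resize(a[180:320,230:390],None,fx=4,fy=4,interpolation=cv2.INTER_CUBIC))"
```

```text
(no output)
```

View pics/w1z.png

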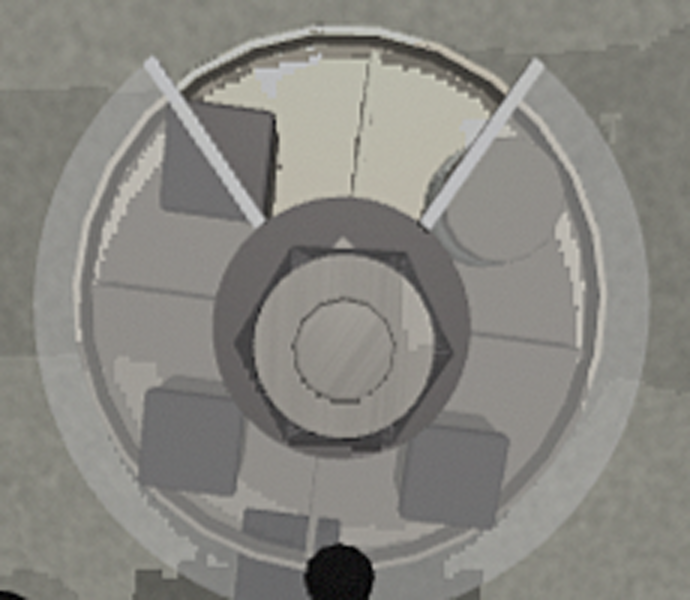

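View pics/w1y.png

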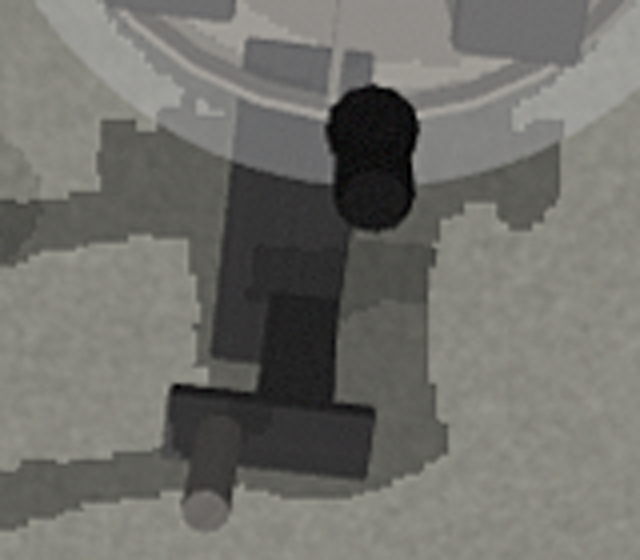

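```bash
python3 - <<'E'
from h import *
s=manip.observe(); cw=cam('wrist',s); ct=cam('top'); cs=cam('scene')
T=lambda x,y:(225+(x+.5)/4-.5,160+(y+.5)/4-.5)
S=lambda x,y:(220+(x+.5)/3.6-.5,160+(y+.5)/3.6-.5)
Z=lambda x,y:(210+(x+.5)/3-.5,20+(y+.5)/3-.5)
Y=lambda x,y:(230+(x+.5)/4-.5,180+(y+.5)/4-.5)
o={}
for n,w,a,b in [('stem',Z(344,350),(148,178),(622,160)),('post',Y(207,511),(361,236),(418,103)),('knob',Y(374,200),(255,182),(514,147))]:
    X,r=tri([(cw,w),(ct,T(*a)),(cs,S(*b))]); o[n]=X; print(n,np.round(X,1),r)
print('wrist only at known z: stem',onz(cw,Z(344,350),142),'post',onz(cw,Y(207,511),119),'knob',onz(cw,Y(374,200),132))
P=np.array([onz(cw,Y(*q),83.5) for q in [(172,385),(376,408),(368,478),(165,450)]]);print('ledge',np.round(P,1).tolist())
H=np.array([onz(cw,Z(*q),134)[:2] for q in [(293,249),(404,249),(450,350),(405,445),(289,441),(237,345)]])
print('nut',H.mean(0), np.degrees(np.arctan2(*(H-H.mean(0)).T[::-1])),np.linalg.norm(H-H.mean(0),axis=1))
# opening edges and jar/case
for nm,q in [('L',[(152,62),(262,220)]),('R',[(540,64),(424,226)])]:
    A=np.array([onz(cw,Z(*k),84)[:2] for k in q]); print(nm,A.round(1).tolist())
E
```

```text
stem [535.4 119.6 139.2] [array([ 1.8, -1.1]), array([-0.2,  0.4]), array([-0.6, -0.1])]
post [488.7 -45.1 115. ] [array([ 1.7, -3.2]), array([-0.1,  0. ]), array([-0.8, -1. ])]
knob [531.6  38.3 128.7] [array([ 1. , -0.7]), array([-0.5,  0.3]), array([-0.8, -0.2])]
wrist only at known z: stem [533.99108274 119.11440337 142.        ] post [487.44464982 -45.94075129 119.        ] knob [530.65139458  39.0296749  132.        ]
ledge [[475.1, -31.4, 83.5], [529.2, -40.2, 83.5], [526.4, -61.6, 83.5], [471.7, -51.0, 83.5]]
nut [534.70520882 118.73990442] [ 116.79823418   57.72942949   -2.94181019  -60.20172688 -123.8842765
  176.28684743] [28.42919392 28.83213023 27.12283544 30.18708174 28.93230888 28.59495411]
L [[481.8, 197.2], [511.2, 152.8]]
R [[593.6, 192.7], [559.8, 149.4]]
```

The wrist view shows the jar at px (377,88), opening edges about the image top, knob top (323,230) and post top (281,307). The three views agree to about 1.5 mm: hub ≈ (534.7,119.3), stand yaw ≈ 80.5°, opening at 87.6°. So the cover must turn 52° clockwise. Next I'll go to the knob.

```bash
python3 -m pendant '[[1.2,5,0,0,0,0,1],[1.1,5,0,0,0,0,1],[1.1,4.5,0,0,0.5,0,1],[0,1,0,0,0,0,1],[0,0,0,0,0,0,-1],[0,0,0,0,0,0,-1],[0,0,0,0,0,0,-1],[0,0,0,0,0,0,-1]]'
python3 -c "
from h import *
st(); shot('wrist','w2')"
```

```text
time: 3.08
tcp_pos: [532.5, 32.5, 98.5]
tcp_rot: [-1.178, 1.238, -1.249]
contact_force: [2.1, -0.2, -5.8]
gripper_width: 0.188
t 3.08 tcp [532.5  32.5  98.5] 
R [[-0.049, 0.01, 0.999], [-0.999, 0.001, -0.049], [-0.001, -1.0, 0.01]] F [ 2.1 -0.2 -5.8] M [-0.11 -0.01 -0.03] w 0.188 q [-0.02  0.3   1.95  0.    0.88  0.03]
```

View pics/w2.png

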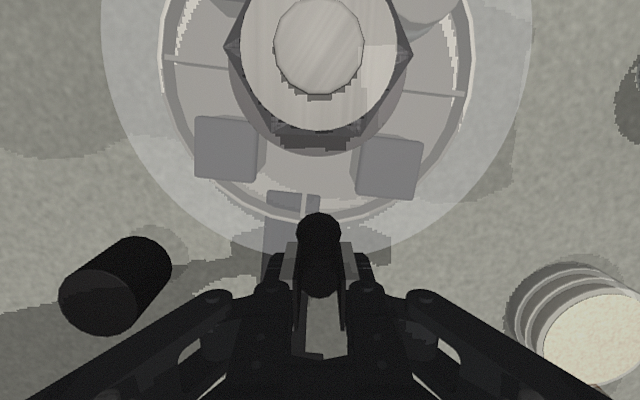

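The knob is held between the pads. Next I lead it 52° clockwise in arc steps about the hub, at TCP radius about 87 mm.

```bash
python3 -m pendant '[[-0.1,0,-1.31,0,8.7,0,-1],[-0.1,0,-1.31,0,8.7,0,-1],[-0.1,0,-1.31,0,8.7,0,-1]]'
python3 -c "
from h import *
s=st(); d=s['tcp_pos']-[534.7,119.3,0]; print(np.degrees(np.arctan2(d[1],d[0])),np.hypot(d[0],d[1]))"
```

```text
time: 3.5
tcp_pos: [494.0, 43.4, 98.4]
tcp_rot: [-0.911, 1.573, -1.581]
contact_force: [1.5, 1.0, -1.5]
gripper_width: 0.187
t 3.5 tcp [494.   43.4  98.4] 
R [[-0.494, 0.009, 0.869], [-0.869, -0.0, -0.494], [-0.004, -1.0, 0.008]] F [ 1.5  1.  -1.5] M [0.24 0.1  0.17] w 0.187 q [ 0.    0.24  2.04 -0.    0.86  0.52]
-118.21417286177311 86.1362872185032
```

```bash
python3 -m pendant '[[-0.1,0,-1.28,0,8.5,0,-1],[-0.1,0,-1.28,0,8.5,0,-1],[-0.1,0,-1.25,0,8.3,0,-1],[0,0,0,0,0,0,-1]]'
python3 -c "
from h import *
s=st(); d=s['tcp_pos']-[534.7,119.3,0]; print(np.degrees(np.arctan2(d[1],d[0])),np.hypot(d[0],d[1])); shot('wrist','w3')"
```

```text
time: 4.0
tcp_pos: [464.1, 70.6, 98.4]
tcp_rot: [-0.574, 1.873, -1.879]
contact_force: [1.6, 0.3, -3.4]
gripper_width: 0.19
t 4.0 tcp [464.1  70.6  98.4] 
R [[-0.825, 0.008, 0.565], [-0.565, -0.001, -0.825], [-0.006, -1.0, 0.005]] F [ 1.6  0.3 -3.4] M [ 0.16  0.01 -0.12] w 0.19 q [ 0.06  0.19  2.09 -0.    0.85  1.03]
-145.3758239169494 85.78848255943302
```

View pics/w3.png

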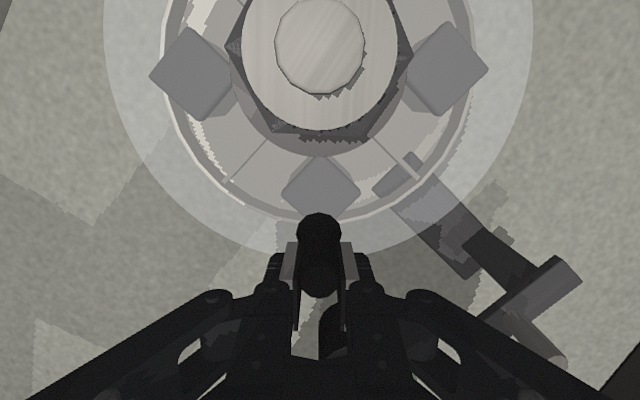

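```bash
python3 -m pendant '[[0,0,0,0,0,0,1],[0,0,0,0,0,0,1],[0,0,0,0,0,0,1],[0,-4,0,0,0,0,1],[0,-5,0,0,0,0,1],[0,-5,0,0,0,0,1],[0,-1.5,0,0,0,0,1],[0,0,0,0,0,0,1]]'
python3 -c "
from h import *
s=st();  shot('wrist','w4',(200,0,440,240),2.5)"
```

```text
time: 5.05
tcp_pos: [464.5, 68.7, 258.3]
tcp_rot: [-0.577, 1.869, -1.878]
contact_force: [0.1, -0.0, -0.3]
gripper_width: 0.999
t 5.05 tcp [464.5  68.7 258.3] 
R [[-0.822, 0.009, 0.569], [-0.569, -0.002, -0.822], [-0.006, -1.0, 0.006]] F [ 0.1 -0.  -0.3] M [ 0.01 -0.   -0.01] w 0.999 q [ 0.06 -0.03  1.96 -0.    1.2   1.02]
```

View pics/w4.png

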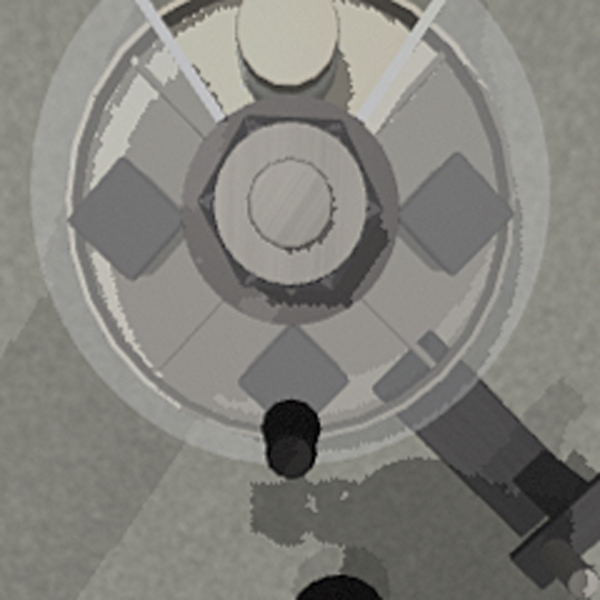

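View pics/w4_full.png

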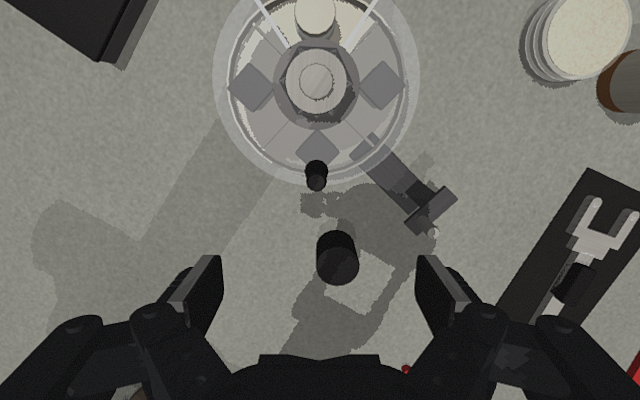

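The white jar lid at (290,40) now sits centred in the opening. I'll measure the angles.

```bash
python3 - <<'E'
from h import *
cw=cam('wrist'); W=lambda x,y:(200+(x+.5)/2.5-.5,(y+.5)/2.5-.5)
h=onz(cw,W(290.5,203.5),142); k=onz(cw,W(291,456),132); p=onz(cw,W(583,583),119); 
a=lambda v:np.degrees(np.arctan2(v[1],v[0])); r=lambda v:np.hypot(v[0],v[1])
print(h,k,p); print('knob ang',a(k-h),r(k-h),'post',a(p-h),r(p-h),'yaw',a(p-h)-173.62)
H=np.array([onz(cw,W(*q),134)[:2] for q in [(247,117),(337,120),(380,208),(335,293)]])
print('nut',[a(q-h[:2])%60 for q in H],[r(q-h[:2]) for q in H])
print('base ctr', onz(cw,W(0,0),26))
for nm,q in [('L',[(145,10),(220,120)]),('R',[(435,5),(364,122)])]:
    print(nm,[a(onz(cw,W(*t),84)-h) for t in q])
# cases: tops z=62: centres
for q in [(127,217),(456,214),(293,378),(289,40)]:
    c=onz(cw,W(*q),66 if q[1]==40 else 62); print('case',a(c-h),r(c-h))
E
```

```text
[534.11656435 120.1910893  142.        ] [468.32225927  74.79605419 132.        ] [487.43905028 -43.99872267 119.        ]
knob ang -145.3961152336788 79.93497229160873 post -105.86991845310258 170.69588359581107 yaw -279.4899184531026
nut [np.float64(2.18701963263878), np.float64(4.501473497236183), np.float64(2.95713207401392), np.float64(2.7595863052830794)] [np.float64(28.119064026817536), np.float64(27.90149252693119), np.float64(27.655111004193653), np.float64(29.827903202998314)]
base ctr [536.89490196 265.31383912  26.        ]
L [np.float64(71.6967917449055), np.float64(73.21255660043018)]
R [np.float64(-1.5834415763854472), np.float64(-5.5685038959824515)]
case 124.75690351453125 64.40039061427834
case -54.46008771871795 64.90801448473553
case -144.7309721476839 63.35487558519094
case 35.18041443747242 61.23985135498387
```

Opening at about 34.6° versus 35.2–35.5° for the jar, within 1°. Next I go over the spanner.

```bash
python3 - <<'E'
from h import *
plan([522,-292,230],down(-75),8)
E
```

```text
[1.97, 0.36, 4.12] [-0.0, 2.5, -0.0]
[1.79, 0.36, 4.2] [-0.0, 2.5, -0.0]
[1.61, 0.35, 4.27] [-0.0, 2.5, -0.0]
[1.42, 0.35, 4.34] [-0.0, 2.5, -0.0]
[1.24, 0.35, 4.39] [-0.0, 2.5, -0.0]
[1.05, 0.35, 4.44] [-0.0, 2.5, -0.0]
[0.85, 0.35, 4.48] [-0.0, 2.5, -0.0]
[0.66, 0.35, 4.52] [-0.0, 2.5, -0.0]
```

```bash
python3 -m pendant '[[2,0.3,4.1,0,2.5,0,1],[1.8,0.3,4.2,0,2.5,0,1],[1.6,0.3,4.3,0,2.5,0,1],[1.4,0.4,4.3,0,2.5,0,1],[1.2,0.4,4.4,0,2.5,0,1],[1.1,0.4,4.4,0,2.5,0,1],[0.8,0.4,4.5,0,2.5,0,1],[0.6,0.4,4.3,0,2.5,0,1]]'
python3 -m pendant '[[0,0,0,0,0,0,1]]'
python3 -c "
from h import *
s=st();  shot('wrist','w5',(200,0,440,240),2.5)"
```

```text
time: 6.1
tcp_pos: [510.4, -293.1, 204.6]
tcp_rot: [-0.289, 2.113, -2.081]
contact_force: [0.3, 0.2, 0.4]
gripper_width: 0.998
time: 6.22
tcp_pos: [508.8, -295.1, 201.1]
tcp_rot: [-0.29, 2.12, -2.082]
contact_force: [0.3, 0.5, 0.2]
gripper_width: 1.003
t 6.22 tcp [ 508.8 -295.1  201.1] 
R [[-0.969, -0.029, 0.245], [-0.246, 0.015, -0.969], [0.024, -0.999, -0.021]] F [0.3 0.5 0.2] M [ 0.02  0.03 -0.03] w 1.003 q [-0.6   0.29  1.73 -0.    1.16  0.73]
```

View pics/w5_full.png

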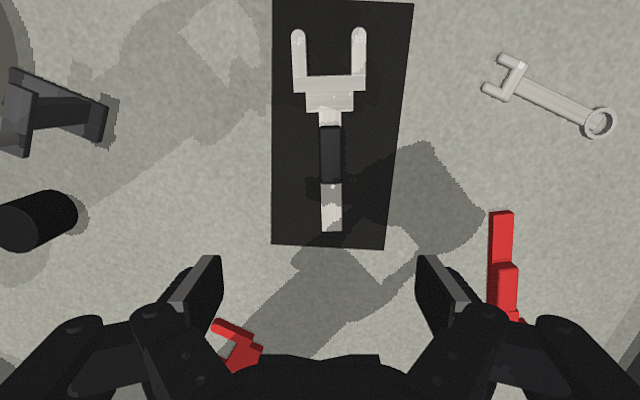

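View pics/w5.png

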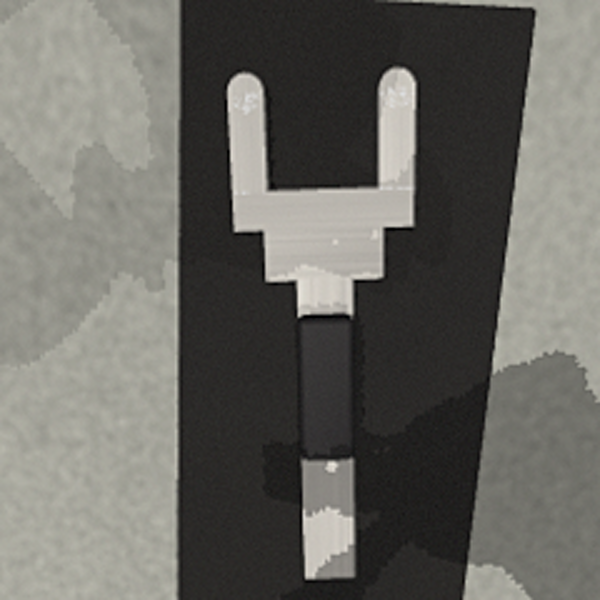

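```bash
python3 - <<'E'
from h import *
cw=cam('wrist'); W=lambda x,y:(200+(x+.5)/2.5-.5,(y+.5)/2.5-.5)
f=lambda q,z:onz(cw,W(*q),z)
be=f((330,578),15); th=(f((266,190),15)+f((380,188),15))/2; tip=(f((245,72),15)+f((397,68),15))/2
print('be',be,'throat',th,'tip',tip, 'len',np.linalg.norm(tip-be),'gap',np.linalg.norm(f((266,190),15)-f((380,188),15)))
a=lambda v:np.degrees(np.arctan2(v[1],v[0]))
print(a(tip-be),a(th-be),a(tip-th))
g=np.array([f(q,31) for q in [(299,317),(352,317),(302,458),(353,458)]]); print('grip',g.mean(0), a((g[0]+g[1]-g[2]-g[3])))
u=(tip-be)/np.linalg.norm(tip-be); print('grip from be',be+85*u,'from throat',th-73.5*u)
ct=cam('top'); cs=cam('scene')
T=lambda x,y:(225+(x+.5)/4-.5,160+(y+.5)/4-.5)
S=lambda x,y:(220+(x+.5)/3.6-.5,160+(y+.5)/3.6-.5)
# triangulate bar end & throat with top,scene,wrist
for n,w,a_,b_ in [('be',W(330,578),T(684,282),S(127,92)),('tipL',W(245,80),T(587,76),S(145,270)),('tipR',W(397,76),T(648,62),S(75,272))]:
    print(n,tri([(cw,w),(ct,a_),(cs,b_)]))
m=[onz(cw,(u_,v_),3) for u_,v_ in [(273,244),(384,250),(272,0),(414,5)]]; print('mat',np.round(m,1).tolist())
E
```

```text
be [ 444.50135131 -318.85830454   15.        ] throat [ 596.94069919 -275.41665722   15.        ] tip [ 635.51585284 -264.45420884   15.        ] len 198.611040534162 gap 42.73543715393123
15.897831376550702 15.906312009924886 15.864311043190275
grip [ 526.87458012 -295.2429354    31.        ] 15.673644323903442
grip from be [ 526.25024395 -295.5748651    15.        ] from throat [ 526.25195085 -295.54998426   15.        ]
be (array([ 446.55784099, -319.45965964,   14.60014756]), [array([ 1. , -1.7]), array([-0.1,  0.2]), array([ 0.2, -0.4])])
tipL (array([ 626.46582639, -240.13229436,   12.16319842]), [array([2. , 0.1]), array([-0.9,  0.1]), array([-0.4, -0.3])])
tipR (array([ 639.71691916, -294.19528069,   10.80238814]), [array([2.2, 2.3]), array([-0.7, -0.5]), array([ 0.1, -0.2])])
mat [[406.5, -259.5, 3.0], [431.8, -384.4, 3.0], [647.1, -208.5, 3.0], [674.4, -335.2, 3.0]]
```

```bash
python3 - <<'E'
from h import *
plan([526.7,-295.6,60],down(-74.2),3)
E
```

```text
[-0.69, 4.67, 0.34] [0.5, -0.5, 0.5]
[-0.65, 4.68, 0.31] [0.5, -0.5, 0.5]
[-0.61, 4.68, 0.27] [0.5, -0.5, 0.5]
```

```bash
python3 -m pendant '[[-0.7,4.7,0.3,0.5,-0.5,0.5,1],[-0.6,4.7,0.3,0.5,-0.5,0.5,1],[-0.6,4.7,0.3,0.5,-0.5,0.5,1],[0,0,0,0,0,0,1]]'
python3 - <<'E'
from h import *
st();print(goto([526.7,-295.6,7.5],down(-74.2)))
E
```

```text
time: 6.78
tcp_pos: [523.4, -289.0, 51.9]
tcp_rot: [-0.296, 2.077, -2.068]
contact_force: [-0.1, 0.1, 0.3]
gripper_width: 0.996
t 6.78 tcp [ 523.4 -289.    51.9] 
R [[-0.961, -0.004, 0.277], [-0.277, 0.004, -0.961], [0.003, -1.0, -0.005]] F [-0.1  0.1  0.3] M [-0.01 -0.02  0.01] w 0.996 q [-0.58  0.48  1.8   0.    0.86  0.71]
(array([-0.14,  4.43,  0.74]), array([0.3, 0.3, 0.1]))
```

```bash
python3 -m pendant '[[-0.2,1.9,0.5,0.3,0.3,0,1],[0,1.6,0.2,0,0,0,1],[0,0,0,0,0,0,1]]'
python3 - <<'E'
from h import *
st();print(goto([526.7,-295.6,7.5],down(-74.2)))
E
```

```text
time: 7.15
tcp_pos: [528.8, -293.9, 19.1]
tcp_rot: [-0.29, 2.071, -2.075]
contact_force: [1.0, 0.8, 0.5]
gripper_width: 1.001
t 7.15 tcp [ 528.8 -293.9   19.1] 
R [[-0.962, -0.0, 0.274], [-0.274, -0.002, -0.962], [0.001, -1.0, 0.002]] F [1.  0.8 0.5] M [-0.    0.05  0.04] w 1.001 q [-0.58  0.54  1.79 -0.    0.81  0.72]
(array([0.25, 1.16, 0.1 ]), array([-0.1,  0.1,  0. ]))
```

```bash
python3 -m pendant '[[0.2,1.1,0.1,0,0,0,1],[0,0,0,0,0,0,1],[0,0,0,0,0,0,-1],[0,0,0,0,0,0,-1],[0,0,0,0,0,0,-1],[0,0,0,0,0,0,-1],[0,0,0,0,0,0,-1]]'
python3 - <<'E'
from h import *
st();
E
```

```text
time: 8.02
tcp_pos: [529.7, -297.3, 11.5]
tcp_rot: [-0.284, 2.064, -2.078]
contact_force: [0.7, 0.0, -1.6]
gripper_width: 0.242
t 8.03 tcp [ 529.7 -297.3   11.5] 
R [[-0.962, 0.006, 0.274], [-0.274, -0.006, -0.962], [-0.004, -1.0, 0.007]] F [ 0.7  0.  -1.6] M [ 0.03 -0.03 -0.02] w 0.242 q [-0.58  0.55  1.79 -0.    0.79  0.71]
```

The grip is held, but near its top edge. I'll regrasp about 5 mm lower.

```bash
python3 -m pendant '[[0,0,0,0,0,0,0],[0,0,0,0,0,0,0],[0.2,0.5,0.1,0,0,0,0],[0,0.2,0,0,0,0,0]]'
python3 - <<'E'
from h import *
st();
E
```

```text
time: 8.52
tcp_pos: [527.7, -298.7, 3.9]
tcp_rot: [-0.285, 2.064, -2.077]
contact_force: [-0.7, 0.8, 0.4]
gripper_width: 0.502
t 8.53 tcp [ 527.7 -298.7    3.9] 
R [[-0.962, 0.005, 0.274], [-0.274, -0.006, -0.962], [-0.003, -1.0, 0.007]] F [-0.7  0.8  0.4] M [ 0.05 -0.02  0.01] w 0.502 q [-0.59  0.57  1.8  -0.    0.77  0.71]
```

```bash
python3 -m pendant '[[0,-0.2,-0.3,0,0,0,0],[0,0,0,0,0,0,-1],[0,0,0,0,0,0,-1],[0,0,0,0,0,0,-1]]'
python3 - <<'E'
from h import *
st();
E
```

```text
time: 9.02
tcp_pos: [527.1, -296.1, 6.1]
tcp_rot: [-0.284, 2.063, -2.078]
contact_force: [0.3, 0.1, -1.5]
gripper_width: 0.247
t 9.03 tcp [ 527.1 -296.1    6.1] 
R [[-0.962, 0.006, 0.274], [-0.274, -0.006, -0.962], [-0.004, -1.0, 0.008]] F [ 0.3  0.1 -1.5] M [-0.04 -0.04  0.01] w 0.247 q [-0.58  0.56  1.8  -0.    0.77  0.71]
```

```bash
python3 -m pendant '[[0,-3,0,0,0,0,-1],[0,-5,0,0,0,0,-1],[0,-5,0,0,0,0,-1],[0,-2,0,0,0,0,-1],[0,0,0,0,0,0,-1]]'
cat >> h.py <<'E'
R0=np.array([[-0.962,0.006,0.274],[-0.274,-0.006,-0.962],[-0.004,-1.0,0.008]])
def heading(h): # tool orientation for spanner heading h deg (grasp tilt kept)
    U,_,V=np.linalg.svd(R0); return Rn.from_euler('z',h-15.9,degrees=True)*Rn.from_matrix(U@V)
E
python3 - <<'E'
from h import *
st(); plan([509,-36,165],heading(80.5),8)
E
```

```text
time: 9.65
tcp_pos: [521.6, -291.4, 153.8]
tcp_rot: [-0.296, 2.079, -2.072]
contact_force: [0.1, -0.4, -2.6]
gripper_width: 0.244
t 9.65 tcp [ 521.6 -291.4  153.8] 
R [[-0.962, -0.006, 0.274], [-0.274, 0.002, -0.962], [0.005, -1.0, -0.004]] F [ 0.1 -0.4 -2.6] M [-0.02  0.05  0.02] w 0.244 q [-0.58  0.34  1.76 -0.    1.05  0.71]
[-0.72, -0.13, -3.11] [0.1, -8.1, 0.1]
[-1.15, -0.13, -2.98] [0.1, -8.1, 0.1]
[-1.56, -0.14, -2.79] [0.1, -8.1, 0.1]
[-1.94, -0.14, -2.54] [0.1, -8.1, 0.1]
[-2.28, -0.14, -2.25] [0.1, -8.1, 0.1]
[-2.57, -0.14, -1.9] [0.1, -8.1, 0.1]
[-2.81, -0.14, -1.52] [0.1, -8.1, 0.1]
[-3.0, -0.13, -1.11] [0.1, -8.1, 0.1]
```

The spanner is lifted: Fz is about −2.6 N, its weight. Next I carry it over.

```bash
python3 -m pendant '[[-0.7,-0.2,-3.1,0.1,-8.1,0.1,-1],[-1.2,-0.2,-3.0,0.1,-8.1,0.1,-1],[-1.6,-0.2,-2.8,0.1,-8.1,0.1,-1],[-1.9,-0.2,-2.5,0.1,-8.1,0.1,-1],[-2.3,-0.2,-2.2,0.1,-8.1,0.1,-1],[-2.6,-0.2,-1.9,0.1,-8.1,0.1,-1],[-2.8,-0.2,-1.5,0.1,-8.1,0.1,-1],[-2.9,-0.1,-1.1,0.1,-8.1,0.1,-1]]'
python3 -m pendant '[[0,0,0,0,0,0,-1]]'
python3 - <<'E'
from h import *
st(); print(goto([509,-36,165],heading(80.5))); shot('wrist','w6')
E
```

```text
time: 10.65
tcp_pos: [493.2, -27.4, 152.6]
tcp_rot: [-1.147, 1.323, -1.286]
contact_force: [-0.3, -0.3, -2.5]
gripper_width: 0.244
time: 10.78
tcp_pos: [490.9, -25.3, 150.3]
tcp_rot: [-1.152, 1.324, -1.281]
contact_force: [0.3, -1.3, -3.8]
gripper_width: 0.242
t 10.78 tcp [490.9 -25.3 150.3] 
R [[-0.126, -0.02, 0.992], [-0.992, 0.016, -0.126], [-0.013, -1.0, -0.022]] F [ 0.3 -1.3 -3.8] M [-0.07 -0.03 -0.05] w 0.242 q [-0.15  0.16  1.99  0.01  1.01 -0.03]
(array([ 0.81, -1.52,  1.9 ]), array([ 1.7,  2.2, -0.5]))
```

View pics/w6.png

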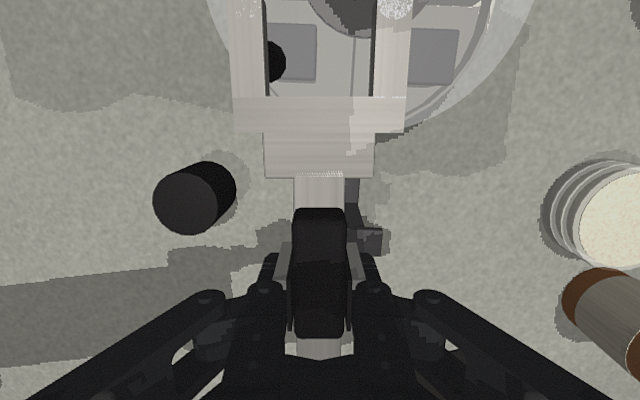

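```bash
python3 -m pendant '[[0.9,-0.2,2.0,1.7,2.2,-0.5,-1],[0,0,0,0,0,0,-1]]'
python3 - <<'E'
from h import *
st(); print(goto([511.5,-36.7,130],heading(80.5)))
E
```

```text
time: 11.08
tcp_pos: [510.8, -39.9, 150.5]
tcp_rot: [-1.116, 1.328, -1.338]
contact_force: [0.1, -0.4, -3.0]
gripper_width: 0.248
t 11.07 tcp [510.8 -39.9 150.5] 
R [[-0.171, 0.009, 0.985], [-0.985, 0.0, -0.171], [-0.002, -1.0, 0.008]] F [ 0.1 -0.4 -3. ] M [-0.03  0.04  0.02] w 0.248 q [-0.16  0.18  1.97  0.    0.98  0.01]
(array([-0.33,  2.05,  0.  ]), array([-0. , -0.3,  0.1]))
```

```bash
python3 -m pendant '[[-0.3,2,0,0,-0.3,0,-1],[0,1.5,0,0,0,0,-1],[0,0,0,0,0,0,-1]]'
python3 - <<'E'
from h import *
st(); shot('wrist','w7',(180,0,480,260),2.5); shot('top','t7',(235,160,355,250),6); shot('scene','s7',(310,150,430,260),6)
E
```

```text
time: 11.45
tcp_pos: [514.3, -39.7, 115.6]
tcp_rot: [-1.113, 1.325, -1.34]
contact_force: [2.4, 0.4, -4.9]
gripper_width: 0.243
t 11.45 tcp [514.3 -39.7 115.6] 
R [[-0.171, 0.013, 0.985], [-0.985, -0.0, -0.171], [-0.002, -1.0, 0.013]] F [ 2.4  0.4 -4.9] M [-0.01 -0.32 -0.05] w 0.243 q [-0.16  0.24  1.99  0.    0.9   0.01]
```

View pics/w7.png

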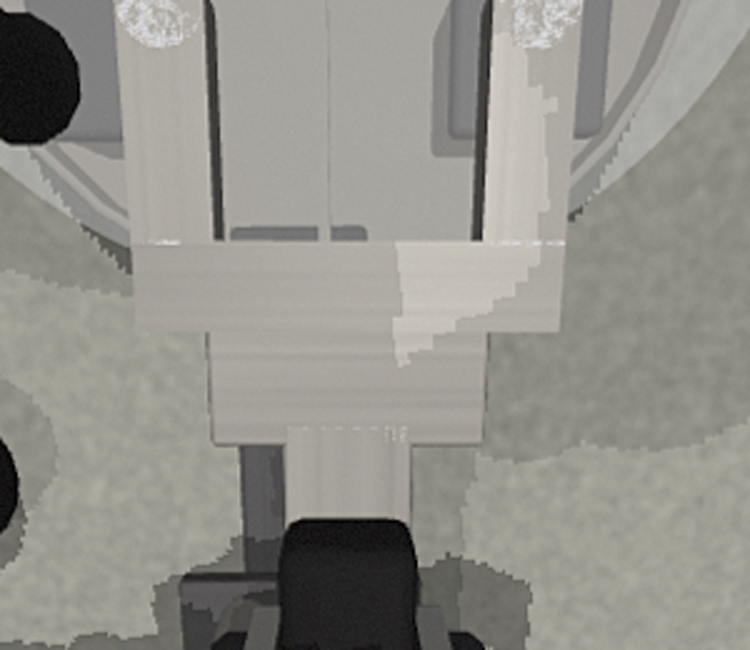

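View pics/t7.png

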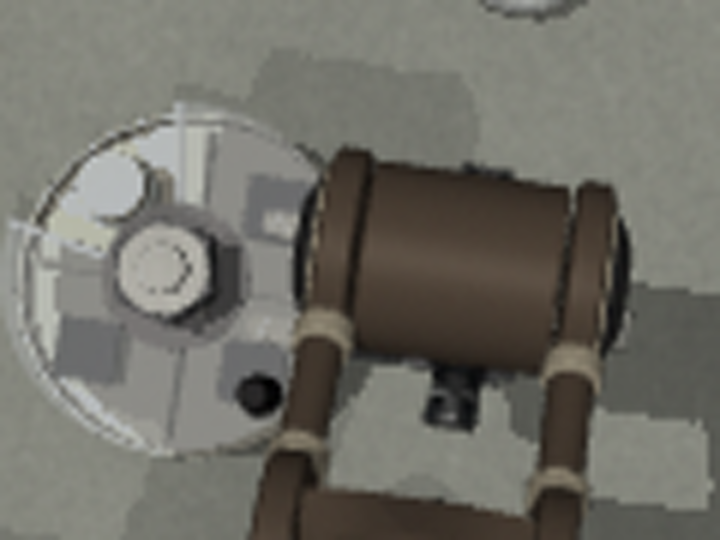

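View pics/s7.png

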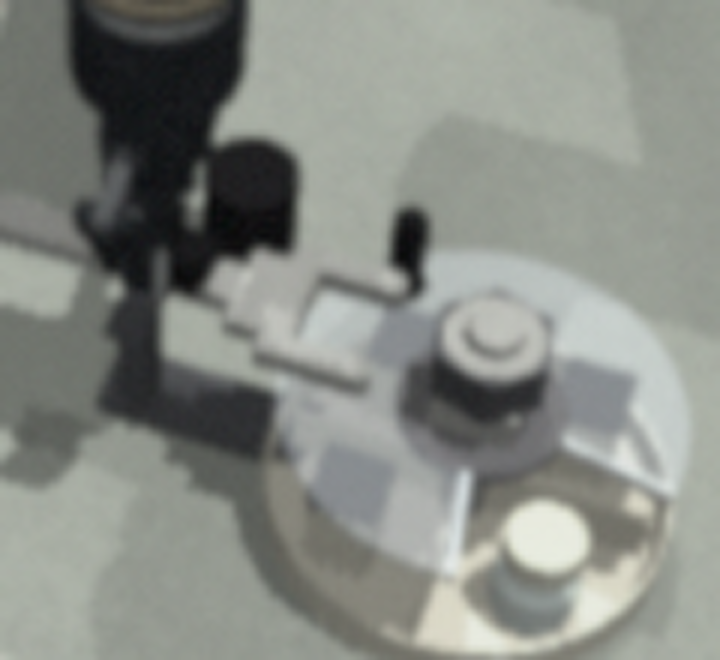

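```bash
python3 -m pendant '[[0,0,0,0,0,0,-1]]'
python3 - <<'E'
from h import *
st(); print(goto([511.1,-36.6,90.5],heading(80.5)))
E
```

```text
time: 11.72
tcp_pos: [514.4, -39.7, 116.8]
tcp_rot: [-1.114, 1.324, -1.34]
contact_force: [1.5, 0.2, -3.3]
gripper_width: 0.248
t 11.72 tcp [514.4 -39.7 116.8] 
R [[-0.17, 0.013, 0.985], [-0.985, -0.001, -0.17], [-0.001, -1.0, 0.013]] F [ 1.5  0.2 -3.3] M [ 0.02 -0.07 -0.  ] w 0.248 q [-0.16  0.24  1.98  0.    0.91  0.01]
(array([-0.25,  2.63, -0.41]), array([-0.3, -0.3,  0.2]))
```

```bash
python3 -m pendant '[[-0.2,1.3,-0.2,-0.2,-0.3,0.1,-1],[0,1.2,0,0,0,0,-1],[0,0,0,0,0,0,-1]]'
python3 - <<'E'
from h import *
s=st(); print(goto([511.1,-36.6,90.5],heading(80.5)))
h=np.array([535.2,119.5]);u=np.array([.165,.986]);v=np.array([-.986,.165]); d=s['tcp_pos'][:2]-h; print('u,v',d@u,d@v)
shot('wrist','w8',(180,0,480,260),2.5)
E
```

```text
time: 12.1
tcp_pos: [519.0, -39.0, 108.3]
tcp_rot: [-1.117, 1.316, -1.336]
contact_force: [2.3, 1.0, -3.9]
gripper_width: 0.251
t 12.1 tcp [519.  -39.  108.3] 
R [[-0.162, 0.015, 0.987], [-0.987, -0.002, -0.162], [-0.001, -1.0, 0.015]] F [ 2.3  1.  -3.9] M [ 0.16 -0.3  -0.06] w 0.251 q [-0.16  0.26  1.98  0.    0.89  0.  ]
(array([-0.1 ,  1.77, -0.84]), array([-0.4,  0.2,  0.2]))
u,v -158.92025142381027 -10.145709584422978
```

View pics/w8.png

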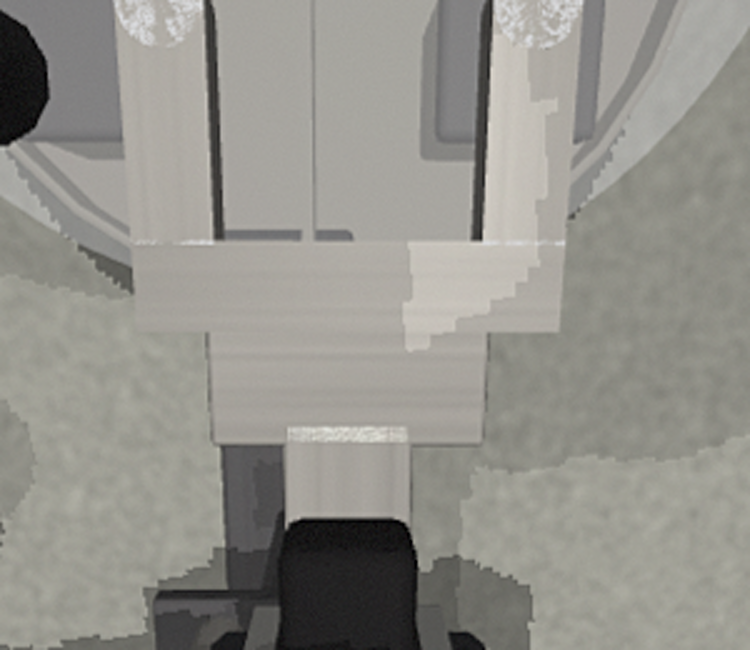

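The tool did not go down. The left finger was coming down on the stop post, since TCP u=-159 is beside post u=-170. I'll lift and lower further forward at u≈-142, where the prongs still clear the nut.

```bash
python3 -m pendant '[[0,-2.5,0,0,0,0,-1],[0,-1.5,0,0,0,0,-1],[0,0,0,0,0,0,-1]]'
python3 - <<'E'
from h import *
s=st(); print(goto([514.8,-21,146],heading(80.5)))
E
```

```text
time: 12.52
tcp_pos: [515.8, -38.5, 147.1]
tcp_rot: [-1.122, 1.32, -1.333]
contact_force: [0.5, -0.5, -3.6]
gripper_width: 0.246
t 12.53 tcp [515.8 -38.5 147.1] 
R [[-0.161, 0.009, 0.987], [-0.987, -0.002, -0.161], [0.0, -1.0, 0.009]] F [ 0.5 -0.5 -3.6] M [-0.06 -0.05 -0.01] w 0.246 q [-0.16  0.2   1.96 -0.    0.97  0.  ]
(array([-1.71,  0.1 , -0.38]), array([-0.1,  0.2,  0.2]))
```

```bash
python3 -m pendant '[[-1.7,0,-0.4,-0.1,0.2,0.2,-1],[0,0.5,0,0,0,0,-1]]'
python3 - <<'E'
from h import *
s=st(); print(goto([514.8,-21,110],heading(80.5))); shot('wrist','w9',(180,0,480,260),2.5)
E
```

```text
time: 12.78
tcp_pos: [513.1, -19.7, 140.1]
tcp_rot: [-1.12, 1.329, -1.33]
contact_force: [0.5, -0.1, -3.2]
gripper_width: 0.246
t 12.78 tcp [513.1 -19.7 140.1] 
R [[-0.165, 0.005, 0.986], [-0.986, 0.003, -0.165], [-0.004, -1.0, 0.004]] F [ 0.5 -0.1 -3.2] M [-0.03  0.03 -0.04] w 0.246 q [-0.13  0.2   1.97  0.    0.96  0.04]
(array([0.11, 3.01, 0.18]), array([ 0.2, -0. ,  0. ]))
```

View pics/w9_full.png

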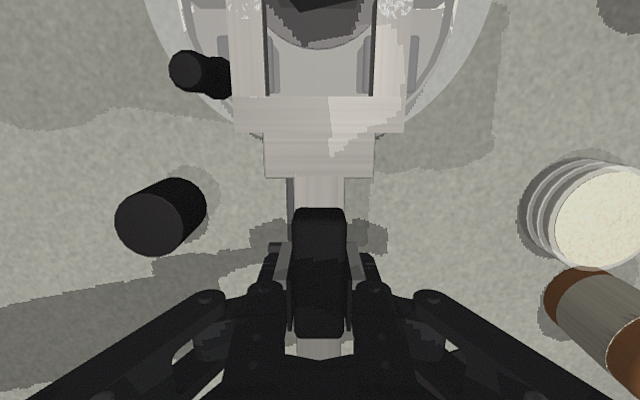

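```bash
python3 -m pendant '[[0.1,1.5,0.2,0.2,0,0,-1],[0,1.3,0,0,0,0,-1],[0,0,0,0,0,0,-1]]'
python3 - <<'E'
from h import *
s=st(); print(goto([514.8,-21,91],heading(80.5)));
h=np.array([535.2,119.5]);u=np.array([.165,.986]);v=np.array([-.986,.165]); d=s['tcp_pos'][:2]-h; print('u,v',d@u,d@v)
E
```

```text
time: 13.2
tcp_pos: [512.5, -21.3, 106.8]
tcp_rot: [-1.123, 1.33, -1.329]
contact_force: [0.2, 0.3, -2.1]
gripper_width: 0.241
t 13.2 tcp [512.5 -21.3 106.8] 
R [[-0.165, 0.002, 0.986], [-0.986, 0.002, -0.165], [-0.002, -1.0, 0.002]] F [ 0.2  0.3 -2.1] M [-0.04 -0.01  0.  ] w 0.241 q [-0.13  0.25  1.99  0.    0.9   0.04]
(array([-0.06,  1.58,  0.22]), array([0.3, 0. , 0.1]))
u,v -142.52871560100044 -0.8697173408910095
```

```bash
python3 -m pendant '[[0,0.9,0.1,0.3,0,0.1,-1],[0,0.6,0.1,0,0,0,-1],[0,0,0,0,0,0,-1]]'
python3 - <<'E'
from h import *
s=st(); 
h=np.array([535.2,119.5]);u=np.array([.165,.986]);v=np.array([-.986,.165]); d=s['tcp_pos'][:2]-h; print('u,v',d@u,d@v)
shot('wrist','w10',(180,0,480,260),2.5); shot('scene','s10',(310,150,430,260),6)
E
```

```text
time: 13.58
tcp_pos: [515.0, -21.9, 90.6]
tcp_rot: [-1.117, 1.326, -1.332]
contact_force: [-0.0, 0.0, -3.1]
gripper_width: 0.246
t 13.57 tcp [515.  -21.9  90.6] 
R [[-0.165, 0.008, 0.986], [-0.986, 0.003, -0.165], [-0.004, -1.0, 0.008]] F [-0.   0.  -3.1] M [-0.04  0.04  0.01] w 0.246 q [-0.13  0.28  1.99  0.01  0.86  0.03]
u,v -142.80341352631638 -3.3935290604025434
```

View pics/w10.png

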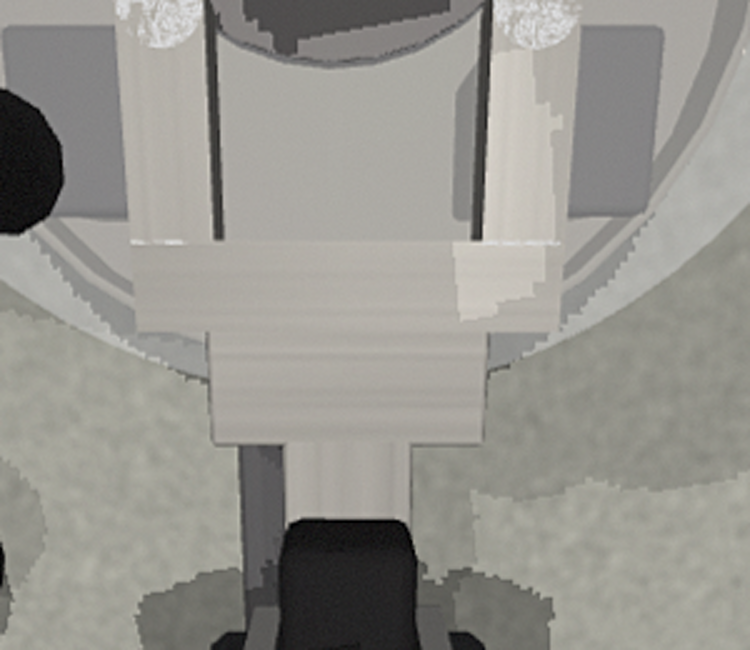

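View pics/s10.png

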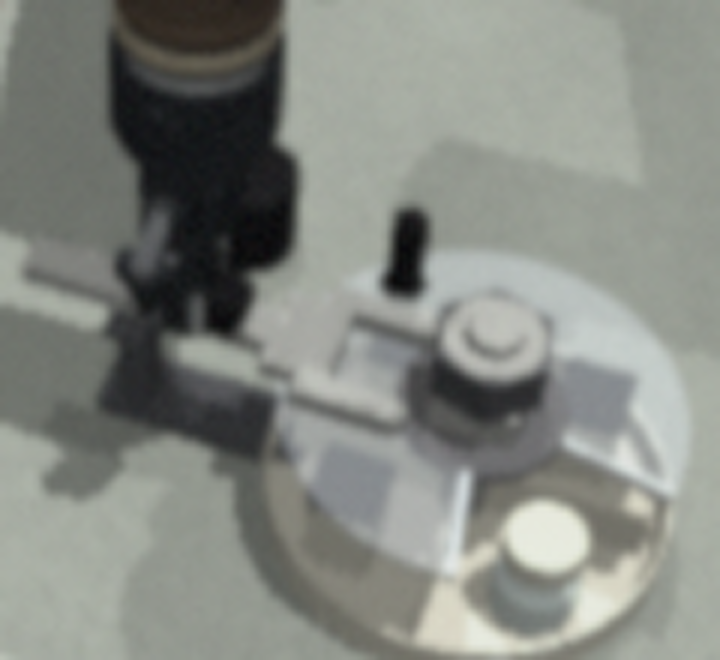

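```bash
python3 - <<'E'
from h import *
im=cv2.imread('pics/w10.png'); cv2.imwrite('pics/w10z.png',cv2.resize(im[0:260,180:520],None,fx=2.2,fy=2.2))
E
```

```text
(no output)
```

View pics/w10z.png

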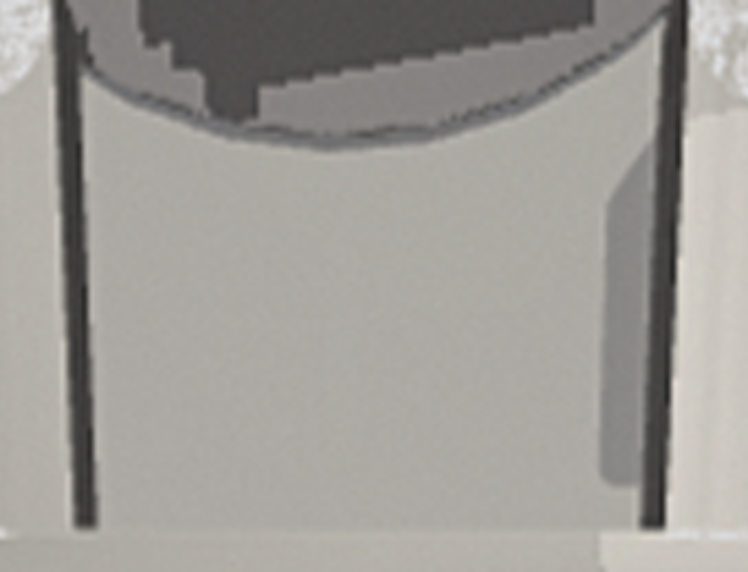

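```bash
python3 - <<'E'
from h import *
cw=cam('wrist'); s=manip.observe()
def px(x,y):
    x=180+(x+.5)/2.2-.5; y=(y+.5)/2.2-.5
    return 180+(x+.5)/2.5-.5,(y+.5)/2.5-.5
pts=[(90,73),(150,105),(230,135),(330,149),(430,139),(520,109),(600,66),(660,24)]
R=Rn.from_rotvec(s['tcp_rot'])
for z in (84,):
  P=np.array([onz(cw,px(*p),z)[:2] for p in pts])
  f=least_squares(lambda c:np.hypot(*(P-c[:2]).T)-c[2],[535,120,40]); print(z,f.x,np.round(f.fun,1))
  f2=least_squares(lambda c:np.hypot(*(P-c[:2]).T)-40,[535,120]); print(f2.x)
  for c in (f.x[:2],f2.x): print('tool',R.inv().apply(np.r_[c,84]-s['tcp_pos']))
# jaw centre line in tool z at spanner top z=tcp-3.1+12
zt=s['tcp_pos'][2]+8.9
for a,b in [((97,525),(641,525)),((60,60),(685,60))]:   # inner prong edges? 
  A=(onz(cw,px(*a),zt)+onz(cw,px(*b),zt))/2; print('jaw', R.inv().apply(A-s['tcp_pos']), np.linalg.norm(onz(cw,px(*a),zt)-onz(cw,px(*b),zt)))
for a,b in [((77,525),(665,525)),((50,60),(690,60))]:
  A=(onz(cw,px(*a),zt)+onz(cw,px(*b),zt))/2; print('jaw', R.inv().apply(A-s['tcp_pos']), np.linalg.norm(onz(cw,px(*a),zt)-onz(cw,px(*b),zt)))
E
```

```text
84 [534.92034986 117.37222974  37.69418602] [-0.  -0.1  0.1  0.1  0.  -0.1 -0.1  0.1]
[535.13724169 119.85388908]
tool [-140.61857091    7.73769064   -3.73258465]
tool [-143.1019029     7.74686313   -3.92918901]
jaw [-75.37481778  -8.5846792   -1.56373315] 38.964879035771105
jaw [-105.0495397    -8.45301458   -1.3102913 ] 41.853099077480344
jaw [-75.37477119  -8.58343053  -1.41636677] 42.11723887367269
jaw [-105.0492747    -8.45442281   -1.47632562] 42.85665259305123
```

The camera shows the collar arc with the jaw: the hub lies 2.3 mm to tool −z of the jaw centreline. I'll shift laterally, then advance in steps watching the force.

```bash
python3 -m pendant '[[-0.3,0,-0.2,0,0,0,-1],[0,0,0,0,0,0,-1]]'
cat >> h.py <<'E'
def uv(s=None,h=(536.3,119.6),yaw=80.5):
    s=s or manip.observe(); a=np.radians(yaw); d=s['tcp_pos'][:2]-np.array(h)
    print('u,v',np.round([d@[np.cos(a),np.sin(a)],d@[-np.sin(a),np.cos(a)]],1))
E
python3 -c "
from h import *
s=st();uv(s)"
```

```text
time: 13.92
tcp_pos: [514.3, -18.5, 91.9]
tcp_rot: [-1.116, 1.324, -1.333]
contact_force: [0.7, -0.4, -2.6]
gripper_width: 0.244
t 13.93 tcp [514.3 -18.5  91.9] 
R [[-0.165, 0.01, 0.986], [-0.986, 0.003, -0.165], [-0.004, -1.0, 0.01]] F [ 0.7 -0.4 -2.6] M [0.01 0.07 0.05] w 0.244 q [-0.12  0.28  2.    0.01  0.86  0.04]
u,v [-139.8   -1.1]
```

```bash
python3 -m pendant '[[-0.8,0.1,-0.1,0,0,0,-1],[-0.6,0.1,0,0,0,0,-1],[0,0,0,0,0,0,-1]]'
python3 -c "
from h import *
s=st();uv(s);shot('wrist','w11',(180,0,480,260),2.5)"
```

```text
time: 14.3
tcp_pos: [516.1, -3.2, 90.3]
tcp_rot: [-1.115, 1.324, -1.333]
contact_force: [0.7, -0.0, -3.5]
gripper_width: 0.244
t 14.3 tcp [516.1  -3.2  90.3] 
R [[-0.165, 0.011, 0.986], [-0.986, 0.003, -0.165], [-0.005, -1.0, 0.011]] F [ 0.7 -0.  -3.5] M [-0.04 -0.04  0.03] w 0.244 q [-0.09  0.28  2.    0.01  0.85  0.07]
u,v [-124.5   -0.3]
```

View pics/w11.png

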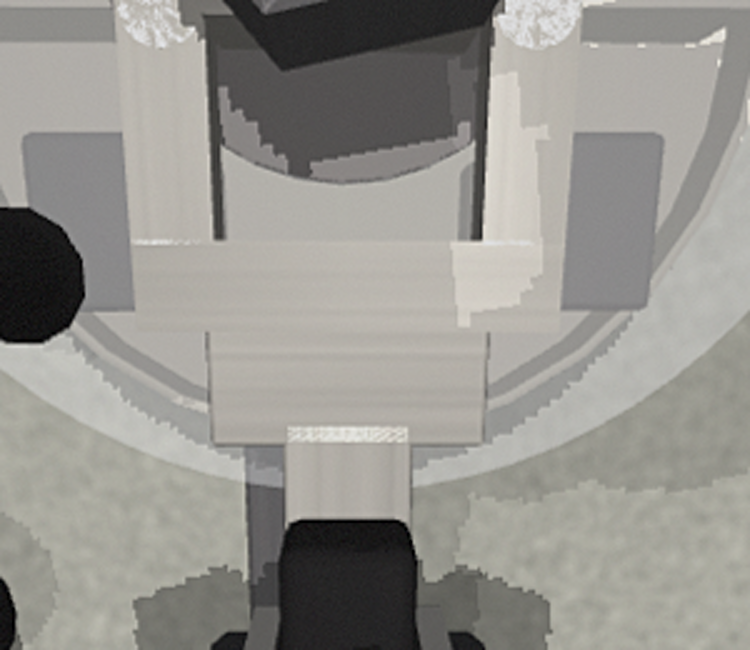

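```bash
python3 -m pendant '[[-0.5,0,-0.1,0,0,0,-1],[-0.3,0,0,0,0,0,-1],[0,0,0,0,0,0,-1]]'
python3 -c "
from h import *
s=st();uv(s);shot('wrist','w12',(180,0,480,260),2.5)"
```

```text
time: 14.72
tcp_pos: [516.4, 5.2, 90.3]
tcp_rot: [-1.115, 1.324, -1.333]
contact_force: [-0.3, -0.0, -2.1]
gripper_width: 0.246
t 14.72 tcp [516.4   5.2  90.3] 
R [[-0.165, 0.011, 0.986], [-0.986, 0.003, -0.165], [-0.005, -1.0, 0.011]] F [-0.3 -0.  -2.1] M [-0.03 -0.02  0.03] w 0.246 q [-0.08  0.28  2.    0.    0.85  0.09]
u,v [-116.1    0.8]
```

View pics/w12.png

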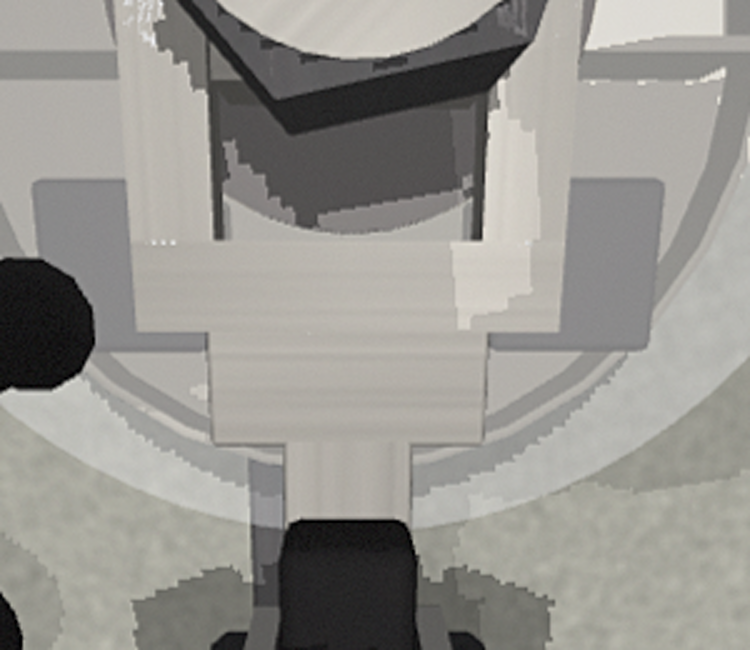

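Now centred, and the prongs are past the hub's front face with no side force. I'll push on about 21 mm.

```bash
python3 -m pendant '[[-0.8,0,0,0,0,0,-1],[-0.7,0,0,0,0,0,-1],[0,0,0,0,0,0,-1]]'
python3 -c "
from h import *
s=st();uv(s);shot('wrist','w13',(180,0,480,260),2.5)"
```

```text
time: 15.15
tcp_pos: [519.1, 20.9, 90.4]
tcp_rot: [-1.115, 1.324, -1.333]
contact_force: [-1.5, -0.2, -2.5]
gripper_width: 0.245
t 15.15 tcp [519.1  20.9  90.4] 
R [[-0.166, 0.012, 0.986], [-0.986, 0.003, -0.166], [-0.005, -1.0, 0.011]] F [-1.5 -0.2 -2.5] M [-0.03  0.01  0.02] w 0.245 q [-0.05  0.29  1.99  0.    0.85  0.12]
u,v [-100.2    0.7]
```

View pics/w13.png

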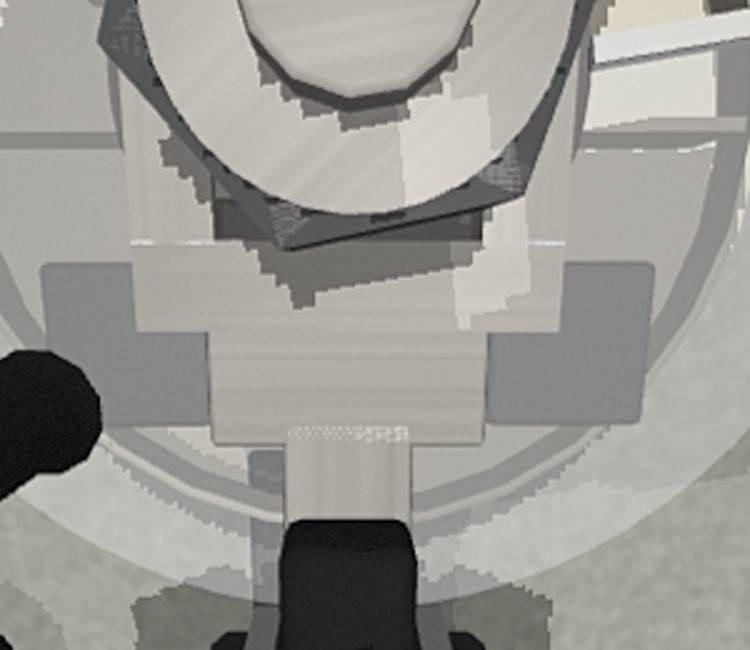

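```bash
python3 -m pendant '[[-0.5,0,0,0,0,0,-1],[0,0.2,0,0,0,0,-1],[0,0.1,0,0,0,0,-1]]'
python3 -c "
from h import *
s=st();uv(s)"
```

```text
time: 15.58
tcp_pos: [520.0, 25.9, 87.2]
tcp_rot: [-1.115, 1.324, -1.333]
contact_force: [-0.6, -0.7, -3.6]
gripper_width: 0.243
t 15.57 tcp [520.   25.9  87.2] 
R [[-0.166, 0.012, 0.986], [-0.986, 0.003, -0.166], [-0.004, -1.0, 0.011]] F [-0.6 -0.7 -3.6] M [-0.04  0.01 -0.04] w 0.243 q [-0.04  0.29  1.99  0.    0.85  0.13]
u,v [-95.2   0.6]
```

```bash
python3 -m pendant '[[0,0.15,0,0,0,0,-1],[0,0.1,0,0,0,0,-1]]'
python3 -c "
from h import *
s=st();uv(s)"
```

```text
time: 15.82
tcp_pos: [520.8, 25.7, 87.0]
tcp_rot: [-1.115, 1.323, -1.333]
contact_force: [-2.1, -0.8, 4.9]
gripper_width: 0.241
t 15.82 tcp [520.8  25.7  87. ] 
R [[-0.165, 0.012, 0.986], [-0.986, 0.003, -0.165], [-0.004, -1.0, 0.011]] F [-2.1 -0.8  4.9] M [0.08 0.57 0.16] w 0.241 q [-0.04  0.3   1.99  0.    0.85  0.13]
u,v [-95.2  -0.2]
```

Now it rests on the cover (Fz +4.9 N). I'll release, rise and look.

```bash
python3 -m pendant '[[0,0,0,0,0,0,0],[0,0,0,0,0,0,0.2],[0,0,0,0,0,0,0.2],[0,-4,0,0,0,0,0.2],[0,-5,0,0,0,0,0.6],[0,-5,0,0,0,0,1],[0,-2,0,0,0,0,1],[0,0,0,0,0,0,1]]'
python3 -c "
from h import *
s=st();uv(s);shot('wrist','w14')"
```

```text
time: 16.82
tcp_pos: [519.7, 24.9, 251.1]
tcp_rot: [-1.112, 1.322, -1.335]
contact_force: [0.3, -0.7, -0.9]
gripper_width: 1.0
t 16.82 tcp [519.7  24.9 251.1] 
R [[-0.166, 0.014, 0.986], [-0.986, 0.003, -0.166], [-0.005, -1.0, 0.014]] F [ 0.3 -0.7 -0.9] M [ 0.02 -0.05 -0.03] w 1.0 q [-0.04  0.08  1.87  0.    1.18  0.13]
u,v [-96.1   0.8]
```

View pics/w14.png

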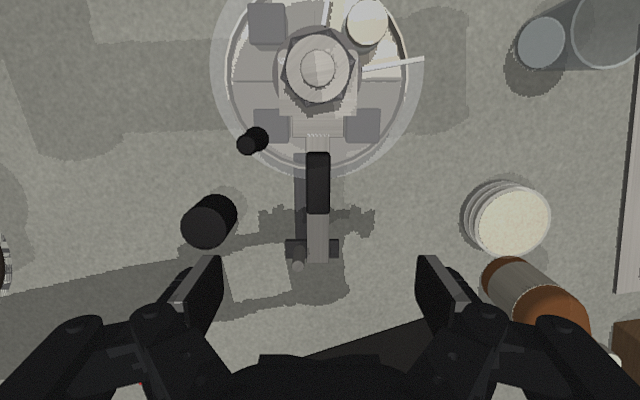

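The spanner sits on the hub with its bar beside the post at (298,265), and the jar is in the opening. Next I measure the nut.

```bash
python3 -c "
import cv2
a=cv2.imread('pics/w14.png'); cv2.imwrite('pics/w14z.png',cv2.resize(a[10:130,255:380],None,fx=5,fy=5,interpolation=cv2.INTER_CUBIC))
cv2.imwrite('pics/w14y.png',cv2.resize(a[200:290,255:375],None,fx=6,fy=6,interpolation=cv2.INTER_CUBIC))"
```

```text
(no output)
```

View pics/w14z.png

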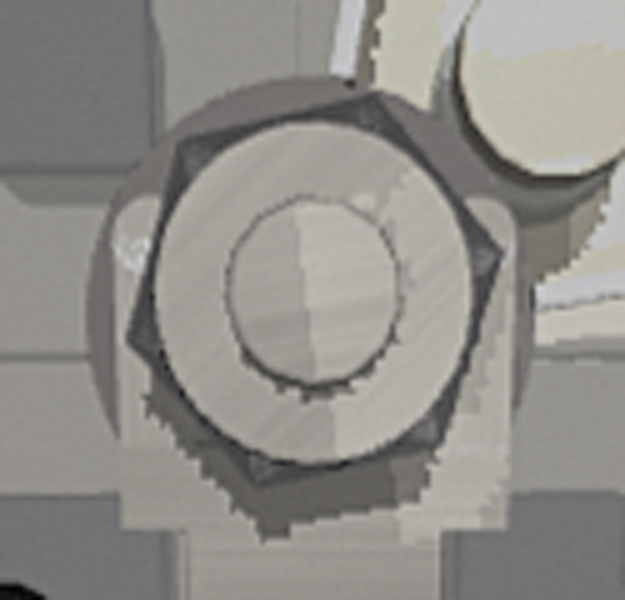

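View pics/w14y.png

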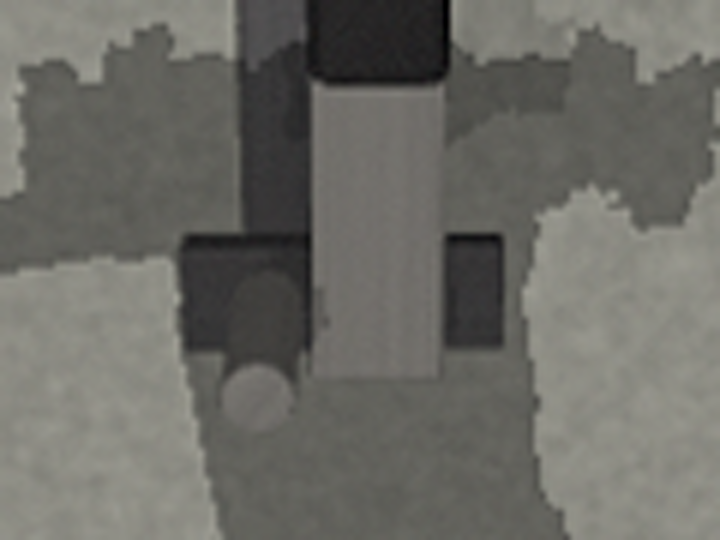

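```bash
python3 - <<'E'
from h import *
s=manip.observe(); cw=cam('wrist',s); Z=lambda x,y:(255+(x+.5)/5-.5,10+(y+.5)/5-.5)
h=onz(cw,Z(313,291),142)[:2]; a=lambda v:np.degrees(np.arctan2(v[1],v[0]))
H=np.array([onz(cw,Z(*q),134)[:2] for q in [(180,142),(378,95),(500,255),(437,442),(258,487),(130,337)]])
print(h,H.mean(0),[round(a(q-H.mean(0))%60,1) for q in H],[round(np.linalg.norm(q-H.mean(0)),1) for q in H])
R=Rn.from_rotvec(s['tcp_rot']); print('nut in tool',R.inv().apply(np.r_[H.mean(0),134]-s['tcp_pos']))
print('jar',a(onz(cw,(367-.0,22),66)[:2]-h))
E
```

```text
[533.75164974 120.41827925] [533.95440327 120.4130304 ] [np.float64(3.3), np.float64(1.5), np.float64(2.2), np.float64(2.6), np.float64(2.9), np.float64(2.1)] [np.float64(28.4), np.float64(28.6), np.float64(28.1), np.float64(27.9), np.float64(28.6), np.float64(28.0)]
nut in tool [-96.08248983 116.40892666  -2.5223369 ]
jar 35.59470006763497
```

```bash
python3 - <<'E'
from h import *
plan([535.8,119.7,185],down(-27.6),3)
E
```

```text
[-3.2, 2.18, 0.0] [-0.2, 6.0, -0.1]
[-3.18, 2.17, -0.33] [-0.2, 6.0, -0.1]
[-3.14, 2.17, -0.65] [-0.2, 6.0, -0.1]
```

```bash
python3 -m pendant '[[-3.2,2.2,0,-0.2,6,-0.1,0.9],[-3.2,2.2,-0.3,-0.2,6,-0.1,0.9],[-3.1,2.2,-0.6,-0.2,6,-0.1,0.9],[0,0,0,0,0,0,0.9]]'
python3 - <<'E'
from h import *
st(); print(goto([535.8,119.7,150],down(-27.6)))
E
```

```text
time: 17.38
tcp_pos: [533.2, 120.1, 175.4]
tcp_rot: [-0.943, 1.568, -1.561]
contact_force: [-1.1, -0.3, -0.7]
gripper_width: 0.946
t 17.38 tcp [533.2 120.1 175.4] 
R [[-0.473, -0.009, 0.881], [-0.881, -0.001, -0.473], [0.005, -1.0, -0.008]] F [-1.1 -0.3 -0.7] M [-0.07  0.02 -0.02] w 0.946 q [0.14 0.23 1.86 0.   1.06 0.63]
(array([-0.1 ,  2.54,  0.27]), array([ 0.4, -0.7,  0.3]))
```

```bash
python3 -m pendant '[[-0.1,3.0,0.3,0.4,-0.7,0.3,0.9],[0,2.5,0,0,0,0,0.9],[0,0,0,0,0,0,0.9]]'
python3 - <<'E'
from h import *
st(); print(goto([535.8,119.7,101],down(-27.6))); shot('wrist','w15')
E
```

```text
time: 17.75
tcp_pos: [534.4, 117.5, 117.0]
tcp_rot: [-0.95, 1.553, -1.552]
contact_force: [0.1, -0.1, -0.4]
gripper_width: 0.95
t 17.75 tcp [534.4 117.5 117. ] 
R [[-0.458, -0.005, 0.889], [-0.889, -0.002, -0.458], [0.004, -1.0, -0.003]] F [ 0.1 -0.1 -0.4] M [ 0.02 -0.02 -0.02] w 0.95 q [ 0.14  0.3   1.9  -0.    0.94  0.62]
(array([-0.27,  1.6 ,  0.03]), array([0.2, 0.3, 0.2]))
```

View pics/w15.png

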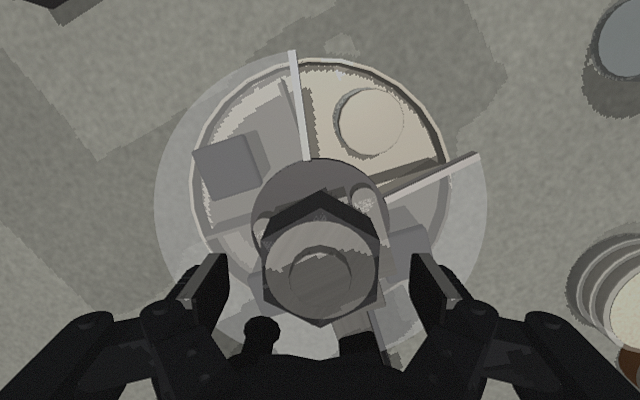

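Well aligned: the nut is centred between the pads with flats parallel, and the jar is in the middle of the opening. Next I lower and grip.

```bash
python3 -m pendant '[[-0.2,1.0,0.05,0.2,0.3,0.2,0.9],[0,0.5,0,0,0,0,0.9],[0,0,0,0,0,0,0.9]]'
python3 -c "
from h import *
st()"
```

```text
time: 18.18
tcp_pos: [539.0, 118.7, 105.1]
tcp_rot: [-0.934, 1.55, -1.557]
contact_force: [-0.7, -0.0, 0.2]
gripper_width: 0.949
t 18.18 tcp [539.  118.7 105.1] 
R [[-0.464, 0.008, 0.886], [-0.886, 0.0, -0.464], [-0.004, -1.0, 0.007]] F [-0.7 -0.   0.2] M [ 0.02 -0.05 -0.  ] w 0.949 q [ 0.14  0.32  1.9  -0.    0.91  0.62]
```

```bash
python3 -m pendant '[[0.05,0.3,-0.3,0,0,0,0.9],[0,0,0,0,0,0,0.9]]'
python3 -c "
from h import *
st()"
```

```text
time: 18.42
tcp_pos: [536.4, 119.8, 102.6]
tcp_rot: [-0.933, 1.549, -1.557]
contact_force: [1.3, -0.7, -0.1]
gripper_width: 0.95
t 18.43 tcp [536.4 119.8 102.6] 
R [[-0.464, 0.009, 0.886], [-0.886, 0.0, -0.464], [-0.004, -1.0, 0.008]] F [ 1.3 -0.7 -0.1] M [0.02 0.01 0.  ] w 0.95 q [ 0.14  0.32  1.91 -0.    0.9   0.62]
```

```bash
python3 -m pendant '[[0,0,0,0,0,0,-1],[0,0,0,0,0,0,-1],[0,0,0,0,0,0,-1]]'
python3 -c "
from h import *
st()"
```

```text
time: 18.8
tcp_pos: [536.4, 120.1, 103.3]
tcp_rot: [-0.933, 1.549, -1.556]
contact_force: [0.7, -0.4, -1.5]
gripper_width: 0.578
t 18.8 tcp [536.4 120.1 103.3] 
R [[-0.463, 0.009, 0.886], [-0.886, 0.001, -0.463], [-0.005, -1.0, 0.007]] F [ 0.7 -0.4 -1.5] M [ 0.04  0.09 -0.04] w 0.578 q [ 0.14  0.32  1.91 -0.    0.9   0.62]
```

Gripped on the flats, with no side force. Turning clockwise.

```bash
python3 -m pendant '[[0,0,0,0,8,0,-1],[0,0,0,0,8,0,-1],[0,0,0,0,8,0,-1]]'
cat >> h.py <<'E'
def phi(s): R=Rn.from_rotvec(s['tcp_rot']).as_matrix(); print('phi',np.degrees(np.arctan2(R[1,2],R[0,2])))
E
python3 -c "
from h import *
s=st();phi(s)"
```

```text
time: 19.18
tcp_pos: [536.5, 120.0, 103.3]
tcp_rot: [-0.623, 1.834, -1.841]
contact_force: [-1.2, 0.8, -0.2]
gripper_width: 0.575
t 19.18 tcp [536.5 120.  103.3] 
R [[-0.789, 0.009, 0.614], [-0.614, -0.001, -0.789], [-0.007, -1.0, 0.006]] F [-1.2  0.8 -0.2] M [-0.14  0.05  0.3 ] w 0.575 q [ 0.14  0.32  1.91 -0.    0.9   1.05]
phi -52.10036641365341
```

```bash
python3 -m pendant '[[0,0,0,0,8,0,-1],[0,0,0,0,8,0,-1],[0,0,0,0,8,0,-1]]'
python3 -c "
from h import *
s=st();phi(s)"
```

```text
time: 19.55
tcp_pos: [536.4, 119.9, 103.3]
tcp_rot: [-0.237, 2.089, -2.097]
contact_force: [0.8, 0.8, 0.4]
gripper_width: 0.576
t 19.55 tcp [536.4 119.9 103.3] 
R [[-0.973, 0.009, 0.232], [-0.232, -0.003, -0.973], [-0.008, -1.0, 0.005]] F [0.8 0.8 0.4] M [-0.36  0.16  0.27] w 0.576 q [ 0.14  0.32  1.91 -0.01  0.9   1.48]
phi -76.56483204740681
```

```bash
for i in 1; do python3 -m pendant '[[0,0,0,0,6,0,-1]]'; python3 -c "
from h import *
s=manip.observe();phi(s);print(s['moment'])"; done
python3 -m pendant '[[0,0,0,0,4,0,-1]]'; python3 -c "
from h import *
s=manip.observe();phi(s);print(s['moment'])"
```

```text
time: 19.68
tcp_pos: [536.4, 119.9, 103.3]
tcp_rot: [-0.129, 2.146, -2.156]
contact_force: [0.3, 1.9, -0.2]
gripper_width: 0.577
phi -82.65570850829745
[-0.29933426  0.20504446  0.29035208]
time: 19.8
tcp_pos: [536.4, 119.9, 103.3]
tcp_rot: [-0.053, 2.182, -2.193]
contact_force: [-0.2, 0.1, -0.0]
gripper_width: 0.578
phi -86.68819841162771
[-0.193933    0.25260878  0.34462296]
```

```bash
python3 -m pendant '[[0,0,0,0,4,0,-1]]'; python3 -c "
from h import *
s=manip.observe();phi(s);print(s['moment'])"
python3 -m pendant '[[0,0,0,0,4,0,-1]]'; python3 -c "
from h import *
s=manip.observe();phi(s);print(s['moment'])"
python3 -m pendant '[[0,0,0,0,4,0,-1]]'; python3 -c "
from h import *
s=manip.observe();phi(s);print(s['moment'])"
```

```text
time: 19.92
tcp_pos: [536.4, 119.9, 103.3]
tcp_rot: [-0.024, -2.214, 2.226]
contact_force: [0.6, 0.8, 1.0]
gripper_width: 0.578
phi -90.70654765258375
[-0.26267142  0.23929042  0.32592045]
time: 20.05
tcp_pos: [536.4, 119.9, 103.3]
tcp_rot: [-0.1, -2.177, 2.19]
contact_force: [0.8, 0.5, 0.0]
gripper_width: 0.581
phi -94.73590330542024
[-0.17639378  0.22847076  0.32557544]
time: 20.18
tcp_pos: [536.4, 119.9, 103.3]
tcp_rot: [-0.173, -2.14, 2.153]
contact_force: [0.5, 1.8, -0.6]
gripper_width: 0.58
phi -98.7116940472938
[0.02771311 0.3477156  1.26184145]
```

The moment jumped to 1.26 N m, which is the hard stop. One small confirming step, then I release.

```bash
python3 -m pendant '[[0,0,0,0,2,0,-1]]'; python3 -c "
from h import *
s=manip.observe();phi(s);print(s['moment'])"
python3 -m pendant '[[0,0,0,0,0,0,-1],[0,0,0,0,0,0,0.9],[0,0,0,0,0,0,0.9],[0,0,0,0,0,0,0.9]]'
python3 -c "
from h import *
s=st();phi(s); shot('wrist','w16')"
```

```text
time: 20.3
tcp_pos: [536.4, 119.8, 103.3]
tcp_rot: [-0.201, -2.124, 2.141]
contact_force: [0.2, 2.3, -0.6]
gripper_width: 0.579
phi -100.21230026422839
[0.57996468 0.42787591 3.31428614]
time: 20.8
tcp_pos: [536.6, 120.0, 103.2]
tcp_rot: [-0.208, -2.122, 2.136]
contact_force: [0.5, -0.4, -0.1]
gripper_width: 0.952
t 20.8 tcp [536.6 120.  103.2] 
R [[-0.983, 0.009, -0.184], [0.184, -0.007, -0.983], [-0.011, -1.0, 0.005]] F [ 0.5 -0.4 -0.1] M [-0.05  0.02  0.01] w 0.952 q [ 0.15  0.32  1.91 -0.01  0.9   1.91]
phi -100.58086760698589
```

View pics/w16.png

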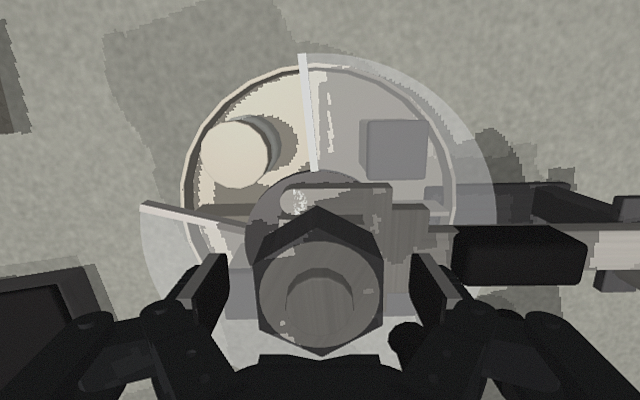

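Tight (3.3 N m at the stop), with the jar still centred in the opening. I'll rise and turn back to the spanner heading.

```bash
python3 -m pendant '[[0,-4,0,0,0,0,0.9],[0,-4,0,0,-5,0,0.9],[0,-3,0,0,-10,0,0.9],[0,-3,0,0,-10,0,0.9],[0,-1,0,0,-10,0,0.9],[0,0,0,0,-10,0,0.9],[0,0,0,0,-10,0,0.9],[0,0,0,0,-10,0,1]]'
python3 - <<'E'
from h import *
s=st();phi(s); a=np.radians(80.5); plan([536.4-95*np.cos(a),120-95*np.sin(a),245],down(-9.5),4)
E
```

```text
time: 21.85
tcp_pos: [535.5, 120.3, 259.0]
tcp_rot: [-0.858, 1.622, -1.638]
contact_force: [0.7, 0.2, 0.1]
gripper_width: 0.997
t 21.85 tcp [535.5 120.3 259. ] 
R [[-0.56, 0.011, 0.828], [-0.828, -0.004, -0.56], [-0.003, -1.0, 0.011]] F [0.7 0.2 0.1] M [-0.03  0.    0.03] w 0.997 q [ 0.15  0.13  1.79 -0.01  1.21  0.74]
phi -34.07325061617823
[2.15, 0.36, 1.01] [-0.2, -6.1, -0.0]
[2.25, 0.35, 0.77] [-0.2, -6.1, -0.0]
[2.32, 0.35, 0.53] [-0.2, -6.1, -0.0]
[2.36, 0.35, 0.28] [-0.2, -6.1, -0.0]
```

```bash
python3 -m pendant '[[2.1,0.3,1.0,-0.2,-6.1,0,1],[2.2,0.3,0.8,-0.2,-6.1,0,1],[2.3,0.3,0.5,-0.2,-6.1,0,1],[2.3,0.3,0.3,-0.2,-6.1,0,1],[0,0,0,0,0,0,1]]'
python3 - <<'E'
from h import *
s=st();phi(s); uv(s,(536.4,120)); shot('wrist','w17')
a=cv2.imread('pics/w17_full.png'); cv2.imwrite('pics/w17z.png',cv2.resize(a[0:290,190:450],None,fx=2,fy=2,interpolation=cv2.INTER_CUBIC))
E
```

```text
time: 22.48
tcp_pos: [521.7, 25.6, 247.1]
tcp_rot: [-1.128, 1.328, -1.323]
contact_force: [-1.0, 0.0, -0.4]
gripper_width: 1.001
t 22.48 tcp [521.7  25.6 247.1] 
R [[-0.159, -0.001, 0.987], [-0.987, 0.003, -0.159], [-0.003, -1.0, -0.001]] F [-1.   0.  -0.4] M [-0.03 -0.    0.02] w 1.001 q [-0.04  0.09  1.86  0.    1.19  0.12]
phi -9.14141086534153
u,v [-95.5  -1.1]
```

View pics/w17z.png

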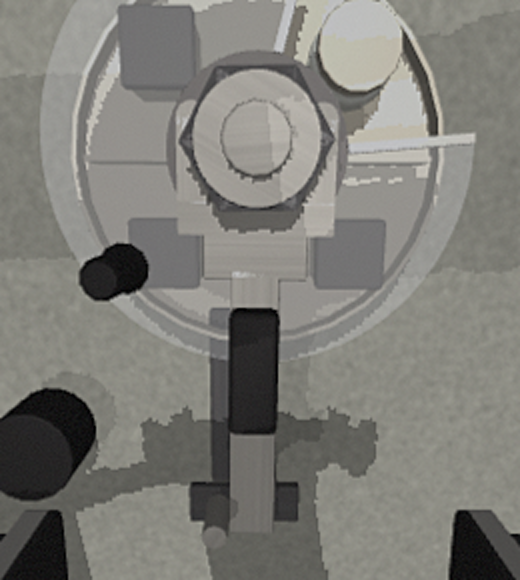

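```bash
python3 - <<'E'
from h import *
s=manip.observe(); cw=cam('wrist',s); Z=lambda x,y:(190+(x+.5)/2-.5,(y+.5)/2-.5); f=lambda x,y,z:onz(cw,Z(x,y),z)
a=lambda v:np.degrees(np.arctan2(v[1],v[0]))
h=f(257.5,137.5,142); k=f(98,280,132); p=f(214,536,119); print(h,k,p); yaw=a(p-h)-173.62+360
print('knob->opening',a(k-h)+180,'yaw',yaw,'dial-(-45)',a(k-h)+180-yaw+45)
g=np.mean([f(x,y,112) for x,y in [(231,311),(277,311),(231,433),(275,433)]],0); be=f(252.5,531,96)
print('grip',g,'barend',be,'heading',a(g-be), a(h-be))
R=Rn.from_rotvec(s['tcp_rot']); print('grip tool',R.inv().apply(g-s['tcp_pos']))
H=np.array([f(x,y,134) for x,y in [(218,65),(298,64),(335,137),(298,208),(216,211),(177,139)]]);print([round(a(q-H.mean(0))%60,1) for q in H])
E
```

```text
[535.36429606 121.20746041 142.        ] [465.38568869  80.59612309 132.        ] [488.39237435 -43.32800487 119.        ]
knob->opening 30.128278690333815 yaw 80.44690681315052 dial-(-45) -5.318628122816705
grip [518.58013774  28.49806421 112.        ] barend [504.24665986 -55.60442684  96.        ] heading 80.32808381789272 80.01856547511883
grip tool [ -1.0817058  135.32876045  -3.55357986]
[np.float64(50.3), np.float64(50.4), np.float64(52.0), np.float64(53.2), np.float64(49.5), np.float64(51.0)]
```

The locknut is tight. The dial sits about 4–5° clockwise of centre, having taken up the jaw slack. I'll regrasp the spanner, ease the dial back counter-clockwise with it, then pull it off.

```bash
python3 - <<'E'
from h import *
plan([519.8,25.9,130],down(-9.7),3)
E
python3 -m pendant '[[0,4,-0.1,0,0.2,0,0.4],[0,4,-0.1,0,0.2,0,0.4],[0,3.7,0,0,0.2,0,0.4],[0,0,0,0,0,0,0.4]]'
python3 - <<'E'
from h import *
s=st(); phi(s); print(goto([519.8,25.9,88],heading(80.3)))
E
```

```text
[0.04, 3.91, -0.07] [0.0, 0.2, -0.1]
[0.04, 3.91, -0.07] [0.0, 0.2, -0.1]
[0.03, 3.91, -0.07] [0.0, 0.2, -0.1]
time: 23.02
tcp_pos: [523.2, 30.4, 130.2]
tcp_rot: [-1.111, 1.336, -1.335]
contact_force: [0.4, -0.1, -0.7]
gripper_width: 0.699
t 23.02 tcp [523.2  30.4 130.2] 
R [[-0.175, 0.007, 0.985], [-0.985, 0.006, -0.175], [-0.007, -1.0, 0.006]] F [ 0.4 -0.1 -0.7] M [-0.01  0.02 -0.02] w 0.699 q [-0.03  0.24  1.95  0.01  0.94  0.14]
phi -10.083455213368138
(array([ 0.54,  4.22, -0.28]), array([ 0.1, -0.4, -0.2]))
```

```bash
python3 -m pendant '[[0.5,2,-0.3,0,-0.4,-0.1,0.4],[0,2,0,0,0,0,0.4],[0,0,0,0,0,0,0.4]]'
python3 - <<'E'
from h import *
s=st(); phi(s); print(goto([519.8,25.9,88],heading(80.3)))
E
```

```text
time: 23.4
tcp_pos: [524.7, 28.0, 94.8]
tcp_rot: [-1.108, 1.325, -1.335]
contact_force: [0.1, -0.3, -0.2]
gripper_width: 0.702
t 23.4 tcp [524.7  28.   94.8] 
R [[-0.169, 0.016, 0.985], [-0.986, 0.005, -0.169], [-0.008, -1.0, 0.015]] F [ 0.1 -0.3 -0.2] M [-0.01 -0.04 -0.04] w 0.702 q [-0.03  0.29  1.98  0.01  0.86  0.13]
phi -9.73713782650315
(array([ 0.29,  0.67, -0.46]), array([-0.4, -0. , -0.2]))
```

```bash
python3 -m pendant '[[0.3,0.3,-0.4,-0.4,0,-0.2,0.4],[0,0.4,-0.1,0,0,0,0.4],[0,0,0,0,0,0,0.4]]'
python3 - <<'E'
from h import *
s=st(); phi(s); print(goto([519.8,25.9,88],heading(80.3)))
E
```

```text
time: 23.78
tcp_pos: [522.4, 26.2, 91.6]
tcp_rot: [-1.11, 1.324, -1.337]
contact_force: [0.8, 0.5, -0.7]
gripper_width: 0.7
t 23.77 tcp [522.4  26.2  91.6] 
R [[-0.169, 0.015, 0.985], [-0.986, 0.003, -0.169], [-0.005, -1.0, 0.014]] F [ 0.8  0.5 -0.7] M [-0.02  0.04 -0.02] w 0.7 q [-0.04  0.29  1.98  0.    0.86  0.13]
phi -9.739382084934752
(array([ 0.08,  0.36, -0.26]), array([-0.4, -0. , -0.1]))
```

```bash
python3 -m pendant '[[0.1,0.5,-0.4,-0.4,0,-0.1,0.4],[0,0,0,0,0,0,0.4],[0,0,0,0,0,0,-1],[0,0,0,0,0,0,-1],[0,0,0,0,0,0,-1]]'
python3 - <<'E'
from h import *
s=st(); phi(s); uv(s,(536.4,120)); shot('wrist','w18')
E
```

```text
time: 24.4
tcp_pos: [519.4, 25.5, 87.1]
tcp_rot: [-1.114, 1.327, -1.336]
contact_force: [1.4, -2.5, 0.1]
gripper_width: 0.244
t 24.4 tcp [519.4  25.5  87.1] 
R [[-0.17, 0.01, 0.985], [-0.985, 0.002, -0.17], [-0.004, -1.0, 0.01]] F [ 1.4 -2.5  0.1] M [-0.06 -0.25 -0.18] w 0.244 q [-0.04  0.29  1.99  0.    0.85  0.13]
phi -9.78242199870043
u,v [-96.    1.2]
```

View pics/w18.png

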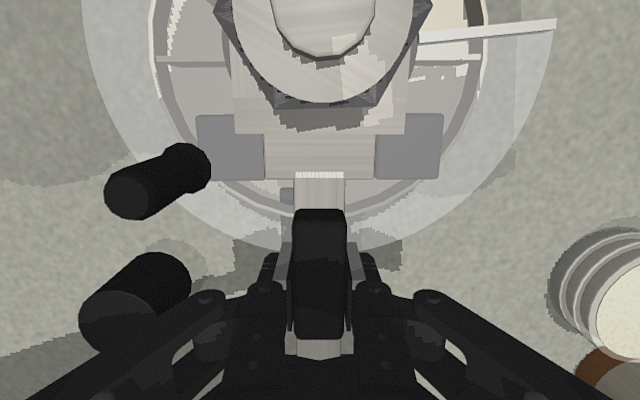

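```bash
python3 -m pendant '[[0,-0.1,0.43,0,-2.6,0,-1],[0,0,0.43,0,-2.6,0,-1],[0,0,0,0,0,0,-1]]'
python3 - <<'E'
from h import *
s=st(); phi(s); uv(s,(536.4,120)); shot('wrist','w19')
E
```

```text
time: 24.82
tcp_pos: [528.1, 24.3, 87.1]
tcp_rot: [-1.16, 1.262, -1.271]
contact_force: [2.0, -1.5, 0.2]
gripper_width: 0.243
t 24.82 tcp [528.1  24.3  87.1] 
R [[-0.081, 0.011, 0.997], [-0.997, 0.003, -0.081], [-0.004, -1.0, 0.01]] F [ 2.  -1.5  0.2] M [-0.08 -0.23  0.01] w 0.243 q [-0.04  0.31  1.97  0.    0.85  0.04]
phi -4.640395594421028
u,v [-95.7  -7.6]
```

View pics/w19.png

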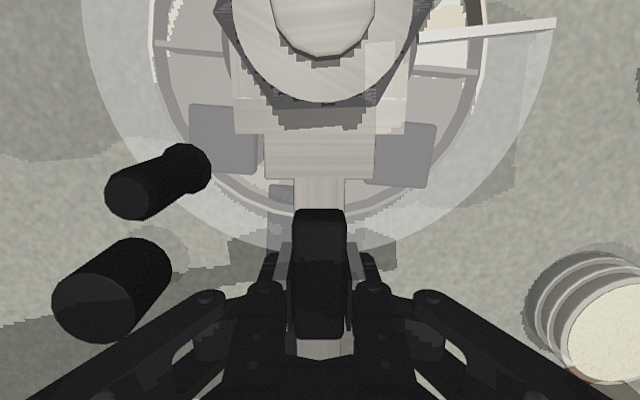

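The dial moved with the spanner by 5.1°. I'll back the spanner off 3° into its slack and pull straight out.

```bash
python3 -m pendant '[[0,-0.2,-0.5,0,3,0,-1],[0,-0.1,0,0,0,0,-1],[0.6,0,0,0,0,0,-1]]'
python3 - <<'E'
from h import *
s=st(); phi(s); uv(s,(536.4,120)); shot('wrist','w20')
E
```

```text
time: 25.25
tcp_pos: [521.1, 19.3, 89.1]
tcp_rot: [-1.132, 1.303, -1.309]
contact_force: [2.1, 1.2, -3.0]
gripper_width: 0.247
t 25.25 tcp [521.1  19.3  89.1] 
R [[-0.135, 0.009, 0.991], [-0.991, 0.004, -0.135], [-0.005, -1.0, 0.009]] F [ 2.1  1.2 -3. ] M [ 0.14 -0.36 -0.17] w 0.247 q [-0.05  0.29  1.98  0.01  0.86  0.08]
phi -7.761833831625031
u,v [-101.8   -1.6]
```

View pics/w20.png

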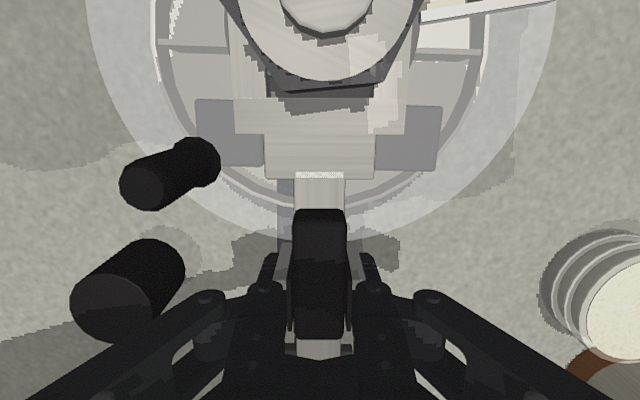

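```bash
python3 -m pendant '[[0.8,0,0.1,0,0,0,-1],[0.8,0,0.05,0,0,0,-1],[0,0,0,0,0,0,-1]]'
python3 - <<'E'
from h import *
s=st(); phi(s); uv(s,(536.4,120))
E
```

```text
time: 25.68
tcp_pos: [518.4, 0.6, 88.2]
tcp_rot: [-1.137, 1.305, -1.308]
contact_force: [1.1, -1.2, -3.4]
gripper_width: 0.242
t 25.68 tcp [518.4   0.6  88.2] 
R [[-0.134, 0.005, 0.991], [-0.991, 0.002, -0.134], [-0.003, -1.0, 0.004]] F [ 1.1 -1.2 -3.4] M [-0.12 -0.13 -0.15] w 0.242 q [-0.08  0.29  1.99  0.    0.86  0.05]
phi -7.712853321110276
u,v [-120.7   -1.9]
```

```bash
python3 -m pendant '[[1.0,-0.1,0,0,0,0,-1],[1.1,-0.1,0,0,0,0,-1],[0,-0.1,0,0,0,0,-1]]'
python3 - <<'E'
from h import *
s=st(); phi(s); uv(s,(536.4,120))
E
```

```text
time: 26.05
tcp_pos: [514.3, -21.9, 90.9]
tcp_rot: [-1.139, 1.307, -1.307]
contact_force: [-0.1, 0.6, -3.1]
gripper_width: 0.246
t 26.05 tcp [514.3 -21.9  90.9] 
R [[-0.134, 0.002, 0.991], [-0.991, 0.002, -0.134], [-0.003, -1.0, 0.002]] F [-0.1  0.6 -3.1] M [-0.06  0.01 -0.01] w 0.246 q [-0.13  0.28  1.99  0.    0.86  0.  ]
phi -7.692390250703606
u,v [-143.6   -1.6]
```

```bash
python3 -m pendant '[[0,-2,0,0,0,0,-1],[0,-3,0,0,0,0,-1],[0,-3,0,0,0,0,-1],[0,0,0,0,0,0,-1]]'
python3 - <<'E'
from h import *
s=st(); phi(s); shot('wrist','w21'); plan([523,-294,170],heading(15),9)
E
```

```text
time: 26.55
tcp_pos: [512.6, -22.2, 172.0]
tcp_rot: [-1.141, 1.31, -1.305]
contact_force: [0.3, -0.2, -3.3]
gripper_width: 0.247
t 26.55 tcp [512.6 -22.2 172. ] 
R [[-0.135, -0.001, 0.991], [-0.991, 0.003, -0.135], [-0.003, -1.0, -0.001]] F [ 0.3 -0.2 -3.3] M [-0.01  0.   -0.01] w 0.247 q [-0.13  0.16  1.95  0.    1.04  0.  ]
phi -7.731403380659683
[2.98, -0.01, 0.54] [0.1, 7.5, -0.0]
[2.88, -0.01, 0.92] [0.1, 7.5, -0.0]
[2.74, -0.01, 1.29] [0.1, 7.5, -0.0]
[2.55, -0.0, 1.63] [0.1, 7.5, -0.0]
[2.31, 0.0, 1.95] [0.1, 7.5, -0.0]
[2.04, 0.0, 2.24] [0.1, 7.5, -0.0]
[1.73, 0.01, 2.48] [0.1, 7.5, -0.0]
[1.39, 0.01, 2.69] [0.1, 7.5, -0.0]
[1.03, 0.02, 2.84] [0.1, 7.5, -0.0]
```

View pics/w21.png

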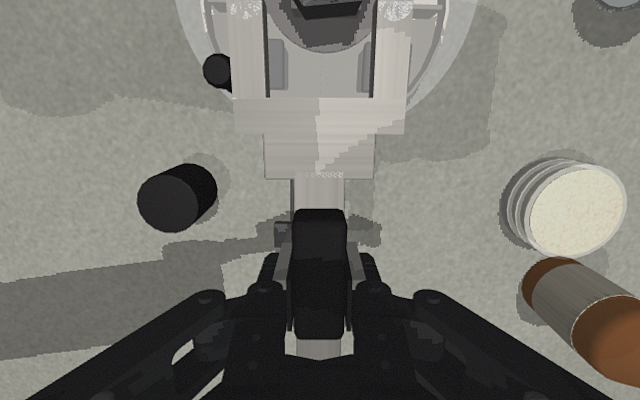

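```bash
python3 -m pendant '[[3,0,0.5,0.1,7.5,0,-1],[2.9,0,0.9,0.1,7.5,0,-1],[2.7,0,1.3,0.1,7.5,0,-1],[2.6,0,1.6,0.1,7.5,0,-1],[2.3,0,1.9,0.1,7.5,0,-1],[2.0,0,2.2,0.1,7.5,0,-1],[1.7,0,2.5,0.1,7.5,0,-1],[1.4,0,2.7,0.1,7.5,0,-1]]'
python3 - <<'E'
from h import *
s=st(); phi(s); plan([527,-296,90],heading(15),3)
E
```

```text
time: 27.6
tcp_pos: [505.7, -263.1, 150.6]
tcp_rot: [-0.39, 2.046, -2.021]
contact_force: [0.8, -0.4, -3.2]
gripper_width: 0.244
t 27.6 tcp [ 505.7 -263.1  150.6] 
R [[-0.936, -0.022, 0.351], [-0.351, 0.008, -0.936], [0.017, -1.0, -0.015]] F [ 0.8 -0.4 -3.2] M [-0.04  0.02 -0.03] w 0.244 q [-0.55  0.31  1.81 -0.01  1.04  0.66]
phi -69.43720923690802
[-0.31, 1.99, 1.31] [0.4, 1.9, 0.4]
[-0.34, 2.01, 1.28] [0.4, 1.9, 0.4]
[-0.37, 2.02, 1.26] [0.4, 1.9, 0.4]
```

```bash
python3 -m pendant '[[-0.3,2,1.3,0.4,1.9,0.4,-1],[-0.3,2,1.3,0.4,1.9,0.4,-1],[-0.4,2,1.2,0.4,1.9,0.4,-1],[0,0,0,0,0,0,-1]]'
python3 - <<'E'
from h import *
s=st(); phi(s); shot('wrist','w22'); print(goto([527,-296,30],heading(15)))
E
```

```text
time: 28.1
tcp_pos: [521.0, -295.8, 79.3]
tcp_rot: [-0.272, 2.093, -2.087]
contact_force: [-0.0, 0.3, -2.5]
gripper_width: 0.25
t 28.1 tcp [ 521.  -295.8   79.3] 
R [[-0.968, -0.007, 0.249], [-0.249, 0.002, -0.968], [0.006, -1.0, -0.004]] F [-0.   0.3 -2.5] M [ 0.03  0.11 -0.  ] w 0.25 q [-0.59  0.44  1.79 -0.    0.91  0.73]
phi -75.55366962293333
(array([-0.56,  5.01,  0.18]), array([ 0.6, -0.5,  0.5]))
```

View pics/w22.png

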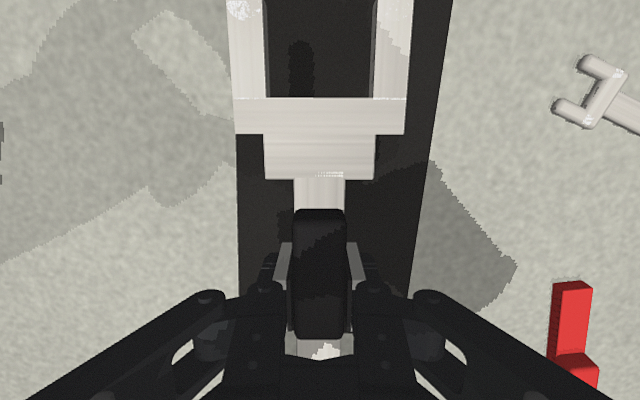

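The spanner is held over the mat. Lowering.

```bash
python3 -m pendant '[[-0.3,2.5,0.1,0.6,-0.3,0.5,-1],[-0.3,2.5,0,0,-0.2,0,-1],[0,0,0,0,0,0,-1]]'
python3 - <<'E'
from h import *
s=st(); phi(s); print(goto([527,-296,8],heading(15)))
E
```

```text
time: 28.52
tcp_pos: [527.7, -294.1, 30.3]
tcp_rot: [-0.271, 2.071, -2.086]
contact_force: [-0.7, 0.6, -3.2]
gripper_width: 0.244
t 28.52 tcp [ 527.7 -294.1   30.3] 
R [[-0.965, 0.006, 0.261], [-0.261, -0.006, -0.965], [-0.004, -1.0, 0.007]] F [-0.7  0.6 -3.2] M [-0.02  0.09 -0.05] w 0.244 q [-0.58  0.52  1.8  -0.    0.81  0.73]
phi -74.88336545072815
(array([0.12, 2.24, 0.15]), array([0. , 0.1, 0. ]))
```

```bash
python3 -m pendant '[[0.1,1.5,0.1,0,0,0,-1],[0,0.7,0,0,0,0,-1],[0,0.2,0,0,0,0,-1],[0,0.1,0,0,0,0,-1]]'
python3 - <<'E'
from h import *
s=st()
E
```

```text
time: 29.02
tcp_pos: [528.9, -296.4, 7.1]
tcp_rot: [-0.268, 2.066, -2.087]
contact_force: [-0.2, 0.3, -2.8]
gripper_width: 0.246
t 29.02 tcp [ 528.9 -296.4    7.1] 
R [[-0.965, 0.01, 0.262], [-0.262, -0.009, -0.965], [-0.007, -1.0, 0.011]] F [-0.2  0.3 -2.8] M [ 0.01  0.01 -0.05] w 0.246 q [-0.58  0.56  1.8  -0.    0.77  0.73]
```

```bash
python3 -m pendant '[[0,0.2,0,-0.2,0,-0.2,-1],[0,0.1,0,0,0,0,-1]]'
python3 - <<'E'
from h import *
s=st()
E
```

```text
time: 29.28
tcp_pos: [529.1, -296.6, 6.1]
tcp_rot: [-0.273, 2.072, -2.085]
contact_force: [-3.0, 1.1, 4.5]
gripper_width: 0.246
t 29.27 tcp [ 529.1 -296.6    6.1] 
R [[-0.965, 0.004, 0.261], [-0.261, -0.005, -0.965], [-0.003, -1.0, 0.006]] F [-3.   1.1  4.5] M [ 0.48  0.56 -0.02] w 0.246 q [-0.58  0.56  1.79 -0.    0.78  0.73]
```

It touches the mat (Fz +4.5 N). I'll release, rise, and look.

```bash
python3 -m pendant '[[0,0,0,0,0,0,0],[0,0,0,0,0,0,0.3],[0,0,0,0,0,0,0.5],[0,-4,0,0,0,0,0.5],[0,-5,0,0,0,0,1],[0,-6,0,0,0,0,1],[0,-4,0,0,0,0,1],[0,0,0,0,0,0,1]]'
python3 - <<'E'
from h import *
s=st(); shot('wrist','w23'); plan([475,20,270],down(-55),9)
E
```

```text
time: 30.28
tcp_pos: [530.1, -296.8, 202.2]
tcp_rot: [-0.267, 2.066, -2.087]
contact_force: [-0.6, -0.8, 0.1]
gripper_width: 0.998
t 30.27 tcp [ 530.1 -296.8  202.2] 
R [[-0.965, 0.01, 0.261], [-0.261, -0.009, -0.965], [-0.007, -1.0, 0.011]] F [-0.6 -0.8  0.1] M [-0.04 -0.02  0.08] w 0.998 q [-0.58  0.3   1.71 -0.    1.12  0.73]
[-0.34, -0.81, -3.54] [-0.1, -2.2, -0.0]
[-0.48, -0.8, -3.52] [-0.1, -2.2, -0.0]
[-0.61, -0.8, -3.5] [-0.1, -2.2, -0.0]
[-0.75, -0.8, -3.48] [-0.1, -2.2, -0.0]
[-0.88, -0.79, -3.45] [-0.1, -2.2, -0.0]
[-1.01, -0.79, -3.41] [-0.1, -2.2, -0.0]
[-1.14, -0.79, -3.37] [-0.1, -2.2, -0.0]
[-1.27, -0.78, -3.33] [-0.1, -2.2, -0.0]
[-1.4, -0.78, -3.27] [-0.1, -2.2, -0.0]
```

View pics/w23.png

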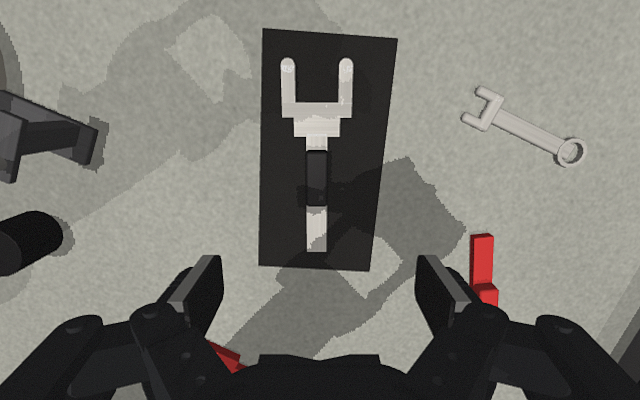

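The spanner lies flat, all on the mat (grip at (316,178)). Next I check the carousel.

```bash
python3 -m pendant '[[-0.3,-0.8,-3.5,0,-2.2,0,1],[-0.5,-0.8,-3.5,0,-2.2,0,1],[-0.6,-0.8,-3.5,0,-2.2,0,1],[-0.7,-0.8,-3.5,0,-2.2,0,1],[-0.9,-0.8,-3.5,0,-2.2,0,1],[-1.0,-0.8,-3.4,0,-2.2,0,1],[-1.1,-0.8,-3.4,0,-2.2,0,1],[-1.3,-0.8,-3.3,0,-2.2,0,1]]'
python3 -m pendant '[[0,0,0,0,0,0,1],[0,0,0,0,0,0,1]]'
python3 - <<'E'
from h import *
s=st(); shot('wrist','w24')
E
```

```text
time: 31.32
tcp_pos: [467.8, -6.3, 245.6]
tcp_rot: [-0.585, 1.913, -1.892]
contact_force: [-0.2, -0.7, -0.1]
gripper_width: 0.999
time: 31.58
tcp_pos: [465.6, -4.7, 242.4]
tcp_rot: [-0.594, 1.914, -1.89]
contact_force: [-0.6, -1.7, 0.6]
gripper_width: 1.0
t 31.57 tcp [465.6  -4.7 242.4] 
R [[-0.836, -0.03, 0.547], [-0.548, 0.004, -0.837], [0.023, -1.0, -0.02]] F [-0.6 -1.7  0.6] M [-0.   -0.01 -0.04] w 1.0 q [-0.1   0.    1.96  0.    1.2   0.89]
```

View pics/w24.png

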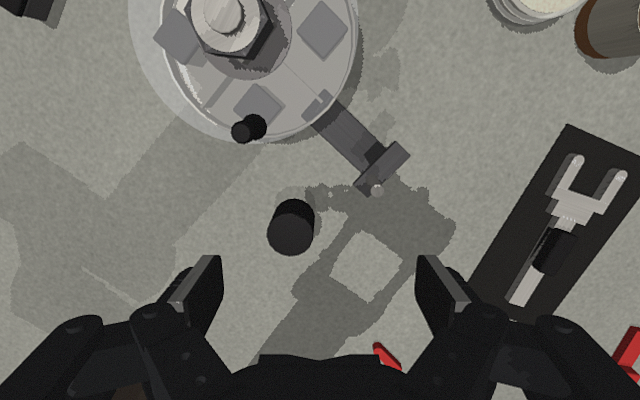

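```bash
python3 -m pendant '[[-2.3,-0.8,-2.6,-0.6,0,-0.8,1],[-2.3,-0.8,-2.6,-0.6,0,-0.8,1],[0,0,0,0,0,0,1],[0,0,0,0,0,0,1]]'
python3 - <<'E'
from h import *
s=st(); shot('wrist','w25',(190,0,450,240),2.5)
E
```

```text
time: 32.12
tcp_pos: [476.1, 60.5, 255.0]
tcp_rot: [-0.631, 1.945, -1.896]
contact_force: [-0.2, 0.4, -0.2]
gripper_width: 1.002
t 32.12 tcp [476.1  60.5 255. ] 
R [[-0.839, -0.071, 0.539], [-0.541, 0.005, -0.841], [0.057, -0.997, -0.042]] F [-0.2  0.4 -0.2] M [-0.04 -0.03  0.02] w 1.002 q [0.03 0.05 1.89 0.01 1.27 1.03]
```

View pics/w25.png

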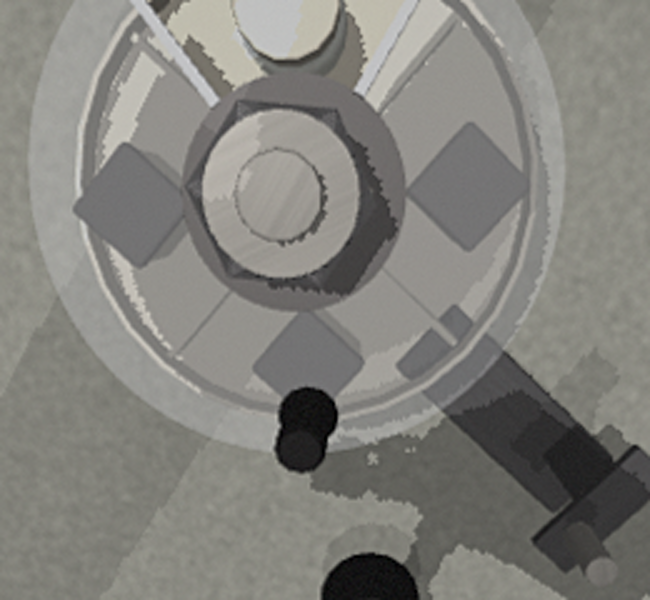

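```bash
python3 - <<'E'
from h import *
s=manip.observe(); cw=cam('wrist',s); Z=lambda x,y:(190+(x+.5)/2.5-.5,(y+.5)/2.5-.5); f=lambda x,y,z:onz(cw,Z(x,y),z)
a=lambda v:np.degrees(np.arctan2(v[1],v[0]))
h=f(279,195,142); k=f(301,450,132); p=f(600,572,119); yaw=a(p-h)-173.62+360
print('opening(knob)',a(k-h)+180,'yaw',yaw,'dial+45',a(k-h)+180-yaw+45)
for q in [(131,205),(468,186),(308,357)]: c=f(*q,62); print('case',a(c-h))
j=f(288,15,66); print('jar',a(j-h))
H=np.array([f(x,y,134) for x,y in [(242,103),(338,108),(378,193),(328,288),(233,275),(190,188)]]);print('nut',[round(a(q-H.mean(0))%60,1) for q in H])
E
```

```text
opening(knob) 36.18769006700521 yaw 80.24792217234477 dial+45 0.9397678946604344
case 125.22677428279697
case -54.00800347117371
case -144.28907820199376
jar 35.242209219323556
nut [np.float64(58.3), np.float64(58.5), np.float64(3.5), np.float64(58.3), np.float64(57.5), np.float64(58.9)]
```

The opening is within 1° of the jar. The nut has turned about 65° relative to the dial, ending at its hard stop. Last overall look.

```bash
python3 - <<'E'
from h import *
shot('scene','sf'); shot('top','tf')
a=cv2.imread('pics/top0.png');b=cv2.imread('pics/tf.png')
cv2.imwrite('pics/cmp.png',np.vstack([a[90:270,130:480],b[90:270,130:480]]))
E
```

```text
(no output)
```

View pics/sf.png

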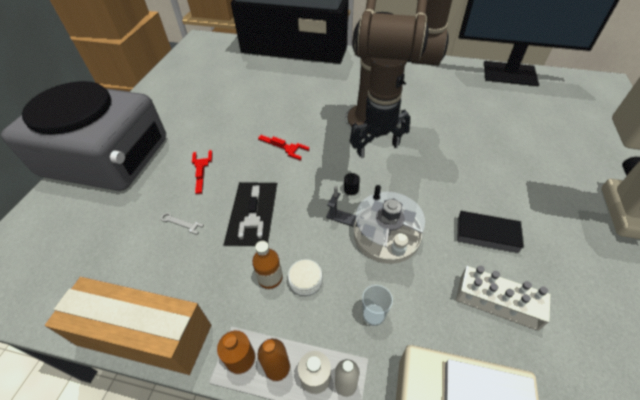

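View pics/cmp.png

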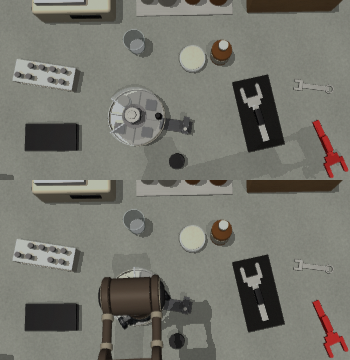

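All bystanders are unmoved, the spanner is on the mat, and the robot touches nothing. Handing in.

```bash
python3 -c "
from bench import manip
print(manip.sign_off())"
```

```text
the job is handed in; nothing more can be done
None
```

The job is done and handed in at about 32 s of the 72 s allowed. No verdict was reported.

**What I did**
- I turned the cover about 53° clockwise by its knob, until the opening stood over the jar.
- I slid the bare steel spanner onto the hub, with its handle beside the stop post, and let it go.
- I turned the locknut about 70° clockwise until it stopped; the moment rose from 0.3 to 3.3 N m at the stop.
- I pulled the spanner off and laid it flat on the mat.

**Last checks**
- **Opening:** it is about 1° from the jar's direction.
- **Locknut:** it ended about 65° (1.14 rad) further round relative to the dial, which fits the tight stop.
- **Spanner:** it lies flat with its grip on the mat, almost where it began.
- **Bystanders:** the overhead view before and after shows no visible movement.

**What went wrong or disagreed**
- **Finger on the post:** on the first try at lowering the spanner, the tool stopped going down and was pushed sideways by a few newtons, probably a finger on the stop post. I lifted and lowered it further forward.
- **Dial slack:** tightening turned the dial about 5° clockwise through the jaw's slack. I turned it back with the spanner before pulling it off.
- **Camera offset:** the wrist camera placed the hub about 2 mm to one side of the other cameras. I lined the jaw up by comparing it with the hub in the same picture.

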